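# Prop open the hood of a power unit

### The arm

A 6-joint arm with a two-finger parallel gripper is mounted at the origin on the work surface. World frame = base frame: x ahead of the robot, y to its left, z up, the work surface at z = 0. Lengths are in m, angles in rad, forces in N, time in s.
With the tool pointing down it reaches from about 0.3 to 0.875 m from the base axis. Payload 6.4 kg.
Tool frame: the origin (TCP) lies between the finger pads; the fingertips stand 25 mm ahead of it and the grasp point (between the pads) lies 6 mm ahead of it; z points along the fingers, y is the line along which they close (so a half turn about z gives the same grasp; the last joint's range is limited). The gripper opens to 85 mm and grips with 20 to 120 N. Pads are 22 mm wide; open, the fingers measure 114 mm over their backs; the gripper's body (76 mm by 85 mm) begins 54 mm behind the grasp point. The pads swing forward as they close: fully open they stand 13 mm farther back than shut.
Start: joints at [1.053, 0.181, 1.607, -0, 1.354, -0.206], TCP at [0.176, 0.547, 0.218] pointing down, gripper open.
Joint ranges: [-2.99, 2.99], [-0.89, 2.07], [0.3, 2.58], [-1.14, 4.28], [0, 2.63], [-3.12, 3.12]. Speed limits (rad/s): [2.57, 2.57, 3.01, 3.14, 3.14, 3.14].

### API

Orientations are given as a unit quaternion [w, x, y, z].
In Python, from bench import ctrl gives the robot as it stands.
- The arm moves only by the tool servo_tool, never from a script. Its argument "series" is text: rows parted by semicolons, each of 7 numbers parted by spaces: the gripper command: -1 is fully open, 1 is shut, values between are in proportion, then the shift along the tool's x, y, z in m, then the turn, a rotation vector about the tool's x, y, z in degrees. A call has 1 to 12 rows; each row is the pose to reach, as a shift and turn from the pose commanded when the call began, along the tool's axes at that moment; what a row does not reach only later rows make up. A row lasts 1/12 s, in which the tool goes at most 41.7 mm and 7.16 degrees, less where a joint would pass 70% of its speed; a pose out of reach is approached as far as the arm can. A call with a gripper value outside its range is refused whole. The fingers move at their own pace and stop on an object; the grip force is fixed at half the most. Time passes only in rows, so rows that repeat a pose let the fingers close. It gives the time, the measured TCP pose, the force, the opening and the grip force at its end, in the units of the state.
- ctrl.get_obs(): the state, without advancing time (a new reading comes with each control period).
- ctrl.camera(name): name is "side" or "top"; returns a dict with "img" (384x512x3 uint8, red, green, blue), "z_map" (384x512 float32, m along the optical axis (not along the pixel's ray), 0 where there is no reading), "fovy" (degrees; the focal length in pixels is half the picture's height over the tangent of half this angle, whatever the lens; pixels are square), "cx", "cy" (the principal point, pixels), "k1" (the pictures are not rectified: a ray, as slopes to the right and down, at radius r is drawn at 1 + k1 r^2 times it, then the intrinsics apply), "extrinsics" (4x4, takes a point from camera to world coordinates). Camera axes: x right, y down, z forward; pixel columns grow to the right and rows downward; lengths in m; the calibration is good to about 2 mm. A picture is of the moment at which its call begins.
- ctrl.hand_in(): hands the job in; it is judged then, once.
The state is a dict: "time_s": time; "q": joint angles; "dq": joint speeds; "joint_efforts": joint torques, N m; "eef_pos": TCP position; "eef_rot": TCP orientation; "wrist_force": force on the tool from outside, world axes, zero at the start; "torque": the same for the moment, N m; "opening": opening from 0.0 (shut) to 1.0 (fully open); "grasp_force": force on a finger pad.
Only numpy, scipy, OpenCV 4.12 (cv2) and the standard library are available. Lean on these libraries where they do the work, as an engineer would, in place of code of your own. Each camera call takes 0.05 s, during which the arm holds its last target. There are 200 camera calls.

### The job

Raise the green hood of the power unit by its black handle, a little beyond the height at which its prop will hold it: its worn damper lets it sink slowly again. Before it has sunk, swing the red-sleeved prop rod up, put its ball tip into the yellow socket at the hood's side and keep it there until the hood has come down on it, then let go, so that the rod alone holds the hood open. Leave the tools and parts lying around where they are.

Things in the scene. Friction and masses are not known exactly. Their poses are not given: they have to be found in the camera images.
- unit: Grey sheet-metal housing 220 x 240 x 104 mm (x, y, z) of a bench power unit, fixed, open on top, motor and pump inside. Origin: centre of its underside on the table. x points from the handle side (facing the robot) to the hinge side, y left, z up. On its right (-y) a foot plate 8 mm thick carries the rod's pivot and rest.
- hood (a joint): Opening angle of the hood, rad: 0 closed (level), grows as the handle side rises, stop at 1.2; 0.859 when it rests on the rod's seated ball. About 0.7 kg (varies by 15%). A damper resists fast motion: lifting the handle at 40 mm/s takes about 14 N; let go, it sinks at about 0.008 to 0.03 rad/s.
- hood_handle (a point): Middle of the hood's handle: a round black bar 12 mm thick, 120 mm long, parallel to the unit's y, 43 mm ahead of the hood's front edge on two posts 104 mm apart; 270 mm from the hinge axis and 2 mm above it when closed. It can be pinched from above (fingers before and behind it) and turns between the pads as the hood rises.
- hood_hinge (a point): Middle of the hood's hinge axis, which runs along the unit's y at the housing's far top edge, in the unit's frame at (110, 0, 110) mm. Turns with the hood.
- rod (a joint): Angle of the prop rod, rad: 0 lying level on its rest, tip away from the robot (unit's +x); grows as the tip swings up and back towards the robot; stop at 1.42; 0.977 when seated in the socket. Let go, it falls back, unless the hood already rests on it: the hood's weight presses the ball on to the socket's front wall.
- rod_pivot (a point): Pivot axis of the prop rod (parallel to the unit's y axis), between two cheeks 22 mm long that reach 62 mm above the table. In the unit's frame at (-109, -188, 50) mm, thus 68 mm beside the housing.
- rod_grip (a point): Middle of the red sleeve (16 mm thick, 60 mm long) on the rod's axis, 90 mm from the pivot; lying, it is 50 mm above the table, 60 mm clear of the housing. The rod is steel, about 0.14 kg, 12 mm thick, 200 mm from pivot to ball centre, and swings in the unit's x-z plane. Pinch it lightly (20 N): it has to turn between the pads.
- rod_tip (a point): Centre of the steel ball (18 mm across) at the rod's free end. It passes under the socket's rear lip only while the hood is above about 0.96 rad; below about 1.04 rad the swinging ball then meets the socket's front wall, higher it would pass beneath that wall. Pressed on to the wall it holds the hood up: ease off to let the hood sink.
- socket (a point): Where the ball's centre sits when seated. The socket is a yellow bracket sticking out 79 mm from the hood's right edge, 150 mm from the hinge axis, open downwards: flat ceiling 9 mm above this point (square to the hood), front wall (handle side) 9 mm ahead, 34 mm deep from the ceiling; rear lip (hinge side) 13 mm behind, 8 mm deep. It is 36 mm wide and moves with the hood.
- oil_bottle: Yellow oil bottle with red cap, 60 mm across, 170 mm tall, origin under its centre; stands left of the unit. A bystander: leave it alone.
- spanner: Steel spanner, 190 mm, lying between the unit and the robot, origin under its centre. A bystander: leave it alone.
- driver: Screwdriver, 200 mm, lying on the table to the right of the unit, beyond the prop rod. A bystander: leave it alone.
- mallet: Hammer, 260 mm, lying on the right of the table. A bystander: leave it alone.
- die_block: Bright steel block 110 x 60 x 45 mm. A bystander: leave it alone.
- vee_block: Dark steel vee block 90 x 60 x 45 mm. A bystander: leave it alone.
- grease_pot: White open pot, 100 mm across the rim, 100 mm tall. A bystander: leave it alone.

How it is judged:
On the way, in this order (a step that is already met when the one before it is completed fails the run):
1. the hood has been raised beyond its propped height (value of joint hood above 0.9 rad), for 0.2 s.
2. the rod's ball is in the socket and bears the hood (distance between rod_tip and socket below 0.008 m and contact force between rod and hood above 0.5 N), for 0.2 s.
At the end, for the whole second after the job is handed in: The ball of the prop rod sits in the socket (within 8 mm of its seat), the hood rests on it (more than 0.5 N) at 0.82 to 0.90 rad and no longer sinks (under 0.008 rad/s) (all of step 2 and value of joint hood between 0.82 and 0.9 rad and velocity of joint hood between -0.008 and 0.008 rad/s); the robot touches nothing.
It fails at once if a bystander was shifted by more than 30 mm or knocked over (distance of any of oil_bottle, spanner, driver, mallet, die_block, vee_block, grease_pot from where it was at the start of the episode above 0.03 m or angle between any of oil_bottle, grease_pot's own z axis and vertical above 0.6 rad).
It also fails if it takes over 72 s, if anything falls off the work surface, if the arm or the gripper's body presses on something with over 40 N, if the wrist force passes 120 N, or if a joint passes its speed limit or range.

## Working session

There is one attempt and no reset: what is moved stays moved. The work goes in short steps, Python scripts to look and compute and a tool call to move; the robot and the scene stay as the last step left them, time stands still between calls to the robot, and variables do not carry over. Pictures are saved under pics/ and viewed, at most 10 in all, crops included, and the job is handed in when it is done.

Besides the shell and the picture viewer there is one more tool, called after "Request:" as name(argument=value, ...) on one line, values as JSON. servo_tool: Moves the arm, as the interface text tells. Its arguments: {"type":"object","properties":{"series":{"type":"string"}},"required":["series"]}

```bash
ls; mkdir -p pics; cat > h.py <<'E'
import numpy as np, cv2
from bench import ctrl
def cam(n):
    c=ctrl.camera(n); c['f']=c['img'].shape[0]/2/np.tan(np.radians(c['fovy'])/2); return c
def pts(c,uv):
    "pixels (N,2) -> world points by depth"
    uv=np.asarray(uv,float).reshape(-1,2); K=np.array([[c['f'],0,c['cx']],[0,c['f'],c['cy']],[0,0,1]])
    s=cv2.undistortPoints(uv.reshape(-1,1,2),K,np.array([c['k1'],0,0,0,0.])).reshape(-1,2)
    z=c['z_map'][uv[:,1].astype(int),uv[:,0].astype(int)]
    p=np.c_[s*z[:,None],z]; T=np.array(c['extrinsics']); return p@T[:3,:3].T+T[:3,3]
def ray(c,uv):
    uv=np.asarray(uv,float).reshape(-1,2); K=np.array([[c['f'],0,c['cx']],[0,c['f'],c['cy']],[0,0,1]])
    s=cv2.undistortPoints(uv.reshape(-1,1,2),K,np.array([c['k1'],0,0,0,0.])).reshape(-1,2)
    T=np.array(c['extrinsics']); return T[:3,3],np.c_[s,np.ones(len(s))]@T[:3,:3].T
def mask(c,lo,hi):
    return cv2.inRange(cv2.cvtColor(c['img'],cv2.COLOR_RGB2HSV),lo,hi)
def save(c,n): cv2.imwrite('pics/'+n,cv2.cvtColor(c['img'],cv2.COLOR_RGB2BGR))
E
python3 - <<'E'
from h import *
o=ctrl.get_obs(); print({k:np.round(v,3).tolist() for k,v in o.items()})
t,s=cam('top'),cam('side')
im=np.hstack([t['img'],s['img']]); cv2.imwrite('pics/a.png',cv2.cvtColor(cv2.resize(im,None,fx=.78,fy=.78),cv2.COLOR_RGB2BGR))
save(t,'t.png');save(s,'s.png')
for n,c in(('top',t),('side',s)):
    print(n,np.round(c['extrinsics'],3).tolist(),c['f'],c['k1'])
    for nm,lo,hi in(('green',(40,80,30),(85,255,255)),('red',(0,130,60),(8,255,255)),('yel',(20,120,80),(35,255,255))):
        m=mask(c,lo,hi); k,l,st,ce=cv2.connectedComponentsWithStats(m)
        for i in range(1,k):
            if st[i,4]>30:
                v,u=np.nonzero(l==i); p=pts(c,np.c_[u,v]); print(nm,st[i].tolist(),np.round(np.median(p,0),3),np.round(p.min(0),3),np.round(p.max(0),3))
E
```

```text
pics
{'time_s': 0.0, 'q': [1.053, 0.182, 1.608, 0.0, 1.354, -0.206], 'dq': [0.002, -0.0, -0.0, -0.0, 0.001, -0.002], 'joint_efforts': [-0.002, -44.487, -35.134, -0.0, 0.009, -0.0], 'eef_pos': [0.176, 0.547, 0.217], 'eef_rot': [-0.0, 0.155, 0.988, -0.001], 'wrist_force': [-0.501, 0.327, -0.3], 'torque': [-0.035, -0.04, -0.025], 'grasp_force': 0.0, 'opening': 1.0}
top [[-0.003, -0.999, 0.033, 0.5], [-1.0, 0.002, -0.006, 0.003], [0.006, -0.033, -0.999, 1.331], [0.0, 0.0, 0.0, 1.0]] 374.461989177598 -0.09907825425909854
green [209, 131, 84, 79, 4938] [0.623 0.003 0.117] [ 0.5   -0.141  0.106] [0.762 0.13  1.331]
green [491, 222, 21, 162, 2928] [-0.019 -1.377 -0.588] [-0.45  -1.391 -0.684] [0.5   0.003 1.331]
green [0, 296, 32, 31, 686] [-0.044  1.264 -0.61 ] [-0.124  0.003 -0.744] [0.5   1.303 1.331]
red [187, 163, 8, 8, 57] [0.637 0.183 0.171] [0.627 0.171 0.166] [0.649 0.194 0.176]
red [304, 176, 5, 7, 31] [ 0.608 -0.195  0.057] [ 0.597 -0.203  0.047] [ 0.619 -0.188  0.065]
red [342, 201, 9, 30, 238] [ 0.48  -0.34   0.023] [ 0.43  -0.362 -0.004] [0.534 0.003 1.331]
yel [47, 32, 412, 59
[... 670 characters left out ...]
13 -0.979  0.096] [0.757 0.133 1.008]
red [229, 144, 10, 7, 60] [0.636 0.185 0.166] [ 0.621  0.17  -0.003] [0.846 0.445 0.173]
red [293, 219, 16, 11, 73] [ 0.591 -0.193  0.055] [ 0.556 -0.2    0.006] [ 0.644 -0.144  0.062]
red [298, 261, 28, 25, 313] [ 0.47  -0.343  0.021] [ 0.426 -0.353 -0.004] [ 0.544 -0.31   0.032]
yel [227, 152, 17, 21, 235] [0.624 0.174 0.112] [ 0.572  0.127 -0.003] [0.775 0.381 0.151]
yel [349, 182, 68, 54, 2203] [ 0.87  -0.311  0.036] [-0.313 -0.979 -0.451] [ 1.556 -0.102  1.008]
yel [279, 199, 26, 26, 325] [ 0.565 -0.173  0.114] [-0.313 -0.979  0.007] [ 0.66  -0.116  1.008]
yel [506, 319, 6, 10, 39] [ 1.48  -0.684 -0.747] [ 0.747 -0.799 -0.758] [ 1.524 -0.674 -0.025]
```

View pics/t.png

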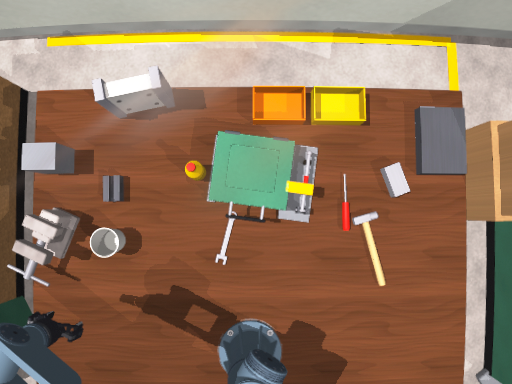

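View pics/s.png

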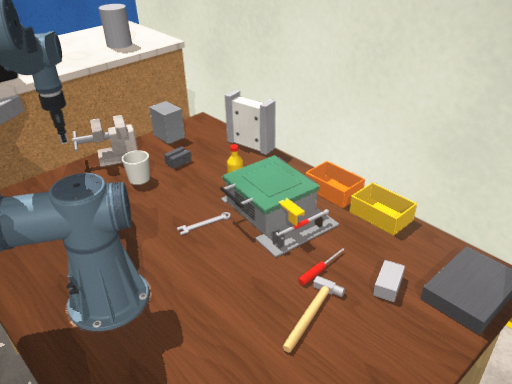

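The top view shows the green hood at (209-294, 131-210), the handle bar at about (228-266, 207-220) with the spanner end near (232, 208), the socket at (300, 188) and the sleeve at (306, 180). Next I fit the unit's pose.

```bash
python3 - <<'E'
from h import *
t,s=cam('top'),cam('side')
P=[]
for c in(t,s):
    m=mask(c,(40,80,30),(85,255,255)); k,l,st,ce=cv2.connectedComponentsWithStats(m)
    sel=[i for i in range(1,k) if 150<st[i,0]<300 and st[i,4]>1000][0]
    v,u=np.nonzero(l==sel); p=pts(c,np.c_[u,v]); p=p[(p[:,2]>.1)&(p[:,2]<.13)]
    r=cv2.minAreaRect(p[:,:2].astype(np.float32)*1000); print('hood',r, np.percentile(p[:,2],[5,50,95]))
    m=mask(c,(20,120,80),(35,255,255)); k,l,st,ce=cv2.connectedComponentsWithStats(m)
    for i in range(1,k):
        if 270<st[i,0]<295 and 170<st[i,1]<205:
            v,u=np.nonzero(l==i); p=pts(c,np.c_[u,v]); p=p[(p[:,2]>.10)&(p[:,2]<.14)]
            print('sock',cv2.minAreaRect(p[:,:2].astype(np.float32)*1000))
    # all points in handle region at z .09-.13, not green
    v,u=np.mgrid[0:384,0:512]; u,v=u.ravel(),v.ravel(); ok=c['z_map'].ravel()>0
    q=pts(c,np.c_[u,v]); a=(q[:,0]>.42)&(q[:,0]<.52)&(abs(q[:,1])<.12)&(q[:,2]>.095)&(q[:,2]<.14)&ok
    print('handle',q[a].mean(0),cv2.minAreaRect(q[a][:,:2].astype(np.float32)*1000))
    a=(q[:,0]>.44)&(q[:,0]<.75)&(q[:,1]<-.15)&(q[:,1]>-.24)&(q[:,2]>.035)&(q[:,2]<.075)&ok
    print('rod',cv2.fitLine(q[a][:,:2].astype(np.float32),cv2.DIST_HUBER,0,.01,.01).ravel(), q[a].min(0),q[a].max(0))
im=cv2.resize(t['img'][120:240,190:330],None,fx=5,fy=5,interpolation=cv2.INTER_CUBIC);cv2.imwrite('pics/c.png',im[:,:,::-1])
E
```

```text
hood ((632.6661376953125, -8.05035400390625), (254.4967041015625, 229.22483825683594), 82.31861114501953) [0.11207579 0.11658973 0.1211354 ]
sock ((574.1141967773438, -164.52554321289062), (88.48169708251953, 35.575538635253906), 82.43702697753906)
handle [ 0.49424608 -0.02093897  0.11583785] ((490.9705810546875, -22.381797790527344), (194.7168426513672, 55.318092346191406), 89.8215103149414)
rod [ 0.99115884 -0.13268065  0.5930564  -0.19306931] [ 0.48822495 -0.21580847  0.03659118] [ 0.70468751 -0.15996075  0.06587894]
hood ((628.2520751953125, -8.43157958984375), (261.52593994140625, 231.4476318359375), 81.85106658935547) [0.11030983 0.11683252 0.12120008]
sock ((572.9714965820312, -162.89772033691406), (93.90571594238281, 47.6333122253418), 74.11414337158203)
handle [ 0.49773594 -0.0317627   0.11300415] ((489.2444152832031, -21.999908447265625), (61.30493927001953, 195.7532958984375), 0.012292254716157913)
rod [ 0.9922603  -0.1241756   0.5875081  -0.19240311] [ 0.48519015 -0.21311981  0.03504821] [ 0.70496596 -0.15872241  0.07434804]
```

View pics/c.png

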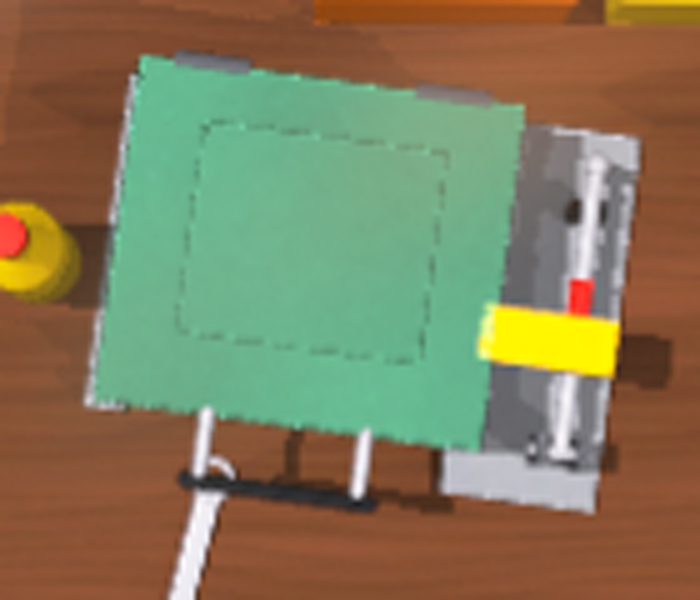

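The crop shows the bar from (185,480) to (370,503), so its middle is at full-image pixel (245.6, 218.4). The unit's yaw is about -7.5°, and the spanner lies on the table under the bar's left end.

```bash
cat >> h.py <<'E'
def onz(c,uv,z):
    o,d=ray(c,uv); return o+d*((z-o[2])/d[:,2])[:,None]
E
python3 - <<'E'
from h import *
t=cam('top')
f=lambda a,z:print(np.round(onz(t,np.array(a)/5.+[190,120],z),4).tolist())
f([[185,480],[370,503],[277.5,491.5]],.116)   # bar top-ish
f([[592,165],[563,450]],.05)   # rod tip, pivot
f([[485,333],[617,348]],.12)
f([[140,57],[524,103],[480,450],[97,400]],.117)
E
```

```text
[[0.4831, 0.0716, 0.116], [0.4678, -0.0484, 0.116], [0.4755, 0.0116, 0.116]]
[[0.6985, -0.2056, 0.05], [0.5019, -0.1838, 0.05]]
[[0.5779, -0.1233, 0.12], [0.568, -0.2093, 0.12]]
[[0.7598, 0.1011, 0.117], [0.729, -0.1504, 0.117], [0.502, -0.1199, 0.117], [0.5351, 0.1287, 0.117]]
```

```bash
cat >> h.py <<'E'
from scipy.spatial.transform import Rotation as Ro
yaw=np.radians(-7.4); ex=np.array([np.cos(yaw),np.sin(yaw),0]); ey=np.array([-ex[1],ex[0],0]); ez=np.array([0,0,1.])
U=np.array([.634,-.0095,0])
W=lambda x,y,z:U+x*ex+y*ey+z*ez
def Rt(y,tau,):  # tool y axis, tilt tau deg from down towards +unit x (about unit y)
    z=np.sin(np.radians(tau))*ex-np.cos(np.radians(tau))*ez; 
    y=y-z*(y@z); y/=np.linalg.norm(y); return np.c_[np.cross(y,z),y,z]
def delta(p,R,p0=None,R0=None):
    if p0 is None:
        o=ctrl.get_obs(); p0=np.array(o['eef_pos']); R0=Ro.from_quat(np.roll(o['eef_rot'],-1)).as_matrix()
    print(np.round(R0.T@(p-p0),4), np.round(np.degrees(Ro.from_matrix(R0.T@R).as_rotvec()),2))
def handle(th): return W(.110-.27*np.cos(th+.0074),0,.11+.27*np.sin(th+.0074))
def sleeve(a): return W(-.109+.09*np.cos(a),-.188,.05+.09*np.sin(a))
def show(o=None):
    o=ctrl.get_obs(); print({k:np.round(o[k],3).tolist() for k in('time_s','q','eef_pos','eef_rot','wrist_force','opening','grasp_force')})
E
python3 - <<'E'
from h import *
g=handle(0)+[0,0,.006]-.003*ex; print(g)
delta(np.array([g[0],g[1],.22]),Rt(ex,0))
E
```

```text
[0.47236493 0.01149273 0.11799798]
[-0.4462 -0.4189 -0.0026] [-5.000e-02  3.000e-02  7.954e+01]
```

Request:
servo_tool(series="0.05 -0.327 -0.307 -0.003 0 0 58;0.05 -0.327 -0.307 -0.003 0 0 58;0.05 -0.327 -0.307 -0.003 0 0 58;0.05 -0.327 -0.307 -0.003 0 0 58;0.05 -0.327 -0.307 -0.003 0 0 58;0.05 -0.327 -0.307 -0.003 0 0 58;0.05 -0.327 -0.307 -0.003 0 0 58;0.05 -0.327 -0.307 -0.003 0 0 58;0.05 -0.327 -0.307 -0.003 0 0 58;0.05 -0.327 -0.307 -0.003 0 0 58;0.05 -0.327 -0.307 -0.003 0 0 58;0.05 -0.327 -0.307 -0.003 0 0 58")

```text
time_s: 1.25
eef_pos: [0.396, 0.1503, 0.221]
eef_rot: [0.001, 0.617, 0.787, -0.0]
wrist_force: [0.2, -0.1, -0.4]
opening: 0.473
grasp_force: 0.0
```

```bash
python3 - <<'E'
from h import *
show()
g=handle(0)+[0,0,.006]-.003*ex
delta(np.array([g[0],g[1],.22]),Rt(ex,0))
E
```

```text
{'time_s': 1.25, 'q': [0.082, -0.181, 1.962, -0.002, 1.359, -0.158], 'eef_pos': [0.396, 0.15, 0.221], 'eef_rot': [0.001, 0.617, 0.787, -0.0], 'wrist_force': [0.162, -0.054, -0.381], 'opening': 0.473, 'grasp_force': 0.0}
[-0.153   0.041   0.0014] [ 0.11  0.11 21.19]
```

Request:
servo_tool(series="0.05 -0.153 0.041 0.001 0 0 21.2;0.05 -0.153 0.041 0.001 0 0 21.2;0.05 -0.153 0.041 0.001 0 0 21.2;0.05 -0.153 0.041 0.001 0 0 21.2;0.05 -0.153 0.041 0.001 0 0 21.2;0.05 -0.153 0.041 0.001 0 0 21.2;0.05 -0.153 0.041 0.03 0 0 21.2;0.05 -0.153 0.041 0.04 0 0 21.2")

```text
time_s: 1.92
eef_pos: [0.4687, 0.018, 0.1782]
eef_rot: [-0.001, 0.749, 0.663, -0.001]
wrist_force: [-0.4, 0.5, -0.5]
opening: 0.476
grasp_force: 0.0
```

```bash
python3 - <<'E'
from h import *
show()
delta(handle(0)+[0,0,.006]-.003*ex,Rt(ex,0))
t,s=cam('top'),cam('side')
a=cv2.resize(t['img'][150:270,180:330],None,fx=4,fy=4,interpolation=cv2.INTER_CUBIC)[:, :400];b=cv2.resize(s['img'][110:260,190:290],None,fx=4,fy=4,interpolation=cv2.INTER_CUBIC)[:480]
cv2.imwrite('pics/d.png',np.hstack([a,b])[:,:,::-1])
E
```

```text
{'time_s': 1.917, 'q': [-0.216, -0.017, 1.903, 0.0, 1.259, -0.094], 'eef_pos': [0.469, 0.018, 0.178], 'eef_rot': [-0.001, 0.749, 0.663, -0.001], 'wrist_force': [-0.356, 0.521, -0.451], 'opening': 0.476, 'grasp_force': 0.0}
[-0.006   0.0046  0.0602] [-0.18 -0.04  0.4 ]
```

View pics/d.png

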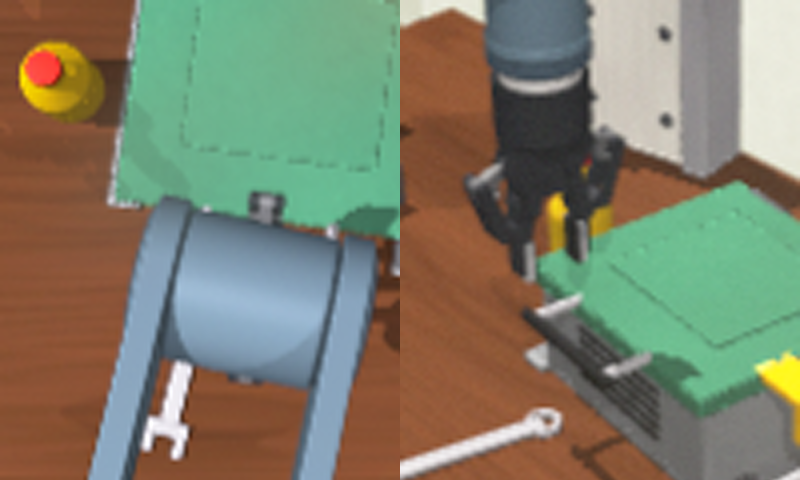

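The gripper straddles the bar from above, with its knuckle over the hood edge in the top view. I'll descend and pinch.

Request:
servo_tool(series="0.05 -0.006 0.005 0.02 0 0 0.4;0.05 -0.006 0.005 0.035 0 0 0.4;0.05 -0.006 0.005 0.048 0 0 0.4;0.05 -0.006 0.005 0.056 0 0 0.4;0.05 -0.006 0.005 0.06 0 0 0.4;0.05 -0.006 0.005 0.06 0 0 0.4;0.4 -0.006 0.005 0.06 0 0 0.4;1 -0.006 0.005 0.06 0 0 0.4;1 -0.006 0.006 0.06 0 0 0.4;1 -0.006 0.006 0.06 0 0 0.4;1 -0.006 0.006 0.06 0 0 0.4;1 -0.006 0.006 0.06 0 0 0.4")

```text
time_s: 3.02
eef_pos: [0.4759, 0.0097, 0.1208]
eef_rot: [0.0, 0.752, 0.66, 0.0]
wrist_force: [0.2, -0.4, -0.8]
opening: -0.003
grasp_force: 0.0
```

```bash
python3 - <<'E'
from h import *
show()
o=ctrl.get_obs();p0=np.array(o['eef_pos']); R0=Ro.from_quat(np.roll(o['eef_rot'],-1)).as_matrix()
for th in np.arange(.1,1.21,.1): print(round(th,2),np.round(R0.T@(handle(th)-handle(0)),4))
E
```

```text
{'time_s': 3.017, 'q': [-0.23, 0.074, 1.938, 0.0, 1.129, -0.099], 'eef_pos': [0.476, 0.01, 0.121], 'eef_rot': [0.0, 0.752, 0.66, 0.0], 'wrist_force': [0.234, -0.397, -0.787], 'opening': -0.003, 'grasp_force': 0.0}
0.1 [ 0.      0.0016 -0.0269]
0.2 [ 0.      0.0058 -0.0536]
0.3 [ 0.      0.0127 -0.0797]
0.4 [ 0.      0.0221 -0.105 ]
0.5 [ 0.      0.0341 -0.1292]
0.6 [ 1.000e-04  4.830e-02 -1.521e-01]
0.7 [ 1.000e-04  6.480e-02 -1.734e-01]
0.8 [ 1.00e-04  8.34e-02 -1.93e-01]
0.9 [ 1.000e-04  1.038e-01 -2.107e-01]
1.0 [ 1.000e-04  1.259e-01 -2.262e-01]
1.1 [ 2.000e-04  1.494e-01 -2.395e-01]
1.2 [ 2.000e-04  1.741e-01 -2.503e-01]
```

The fingers closed on nothing, so I'll look.

```bash
python3 - <<'E'
from h import *
s=cam('side')
b=cv2.resize(s['img'][140:230,195:300],None,fx=6,fy=6,interpolation=cv2.INTER_CUBIC)
cv2.imwrite('pics/e.png',b[:,:,::-1])
K=np.array([[s['f'],0,s['cx']],[0,s['f'],s['cy']],[0,0,1]])
T=np.linalg.inv(s['extrinsics'])
def proj(p):
    q=T[:3,:3]@p+T[:3,3]; r=cv2.projectPoints(q.reshape(1,1,3),np.zeros(3),np.zeros(3),K,np.array([s['k1'],0,0,0,0.]))[0].ravel(); return r
tcp=np.array(ctrl.get_obs()['eef_pos'])
for n,p in(('tcp',tcp),('tip',tcp-[0,0,.025]),('bar',handle(0)),('barL',handle(0)+.06*ey),('barR',handle(0)-.06*ey)): print(n,p,(proj(p)-[195,140])*6)
E
```

```text
tcp [0.47585399 0.00968028 0.12072788] [227.49073206 329.93736039]
tip [0.47585399 0.00968028 0.09572788] [229.70951842 367.0834137 ]
bar [0.47533995 0.01110634 0.11199798] [225.85957903 342.29016676]
barL [0.48306768 0.07060661 0.11199798] [167.39615083 292.82058707]
barR [ 0.46761221 -0.04839393  0.11199798] [287.44863281 394.41101191]
```

View pics/e.png

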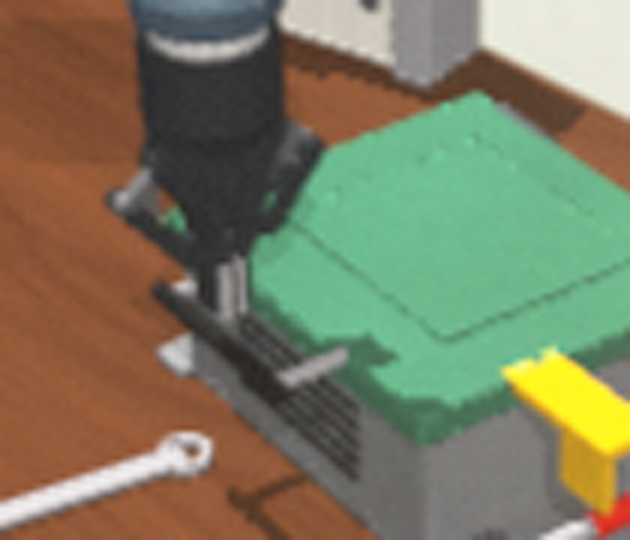

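The bar runs from (155,285) to (285,395), as predicted. Black on black hides whether the tips are in front of it or behind, so I'll use the depth.

```bash
python3 - <<'E'
from h import *
s=cam('side')
v,u=np.mgrid[160:215,215:260]; u,v=u.ravel(),v.ravel()
p=(pts(s,np.c_[u,v])-U)@np.c_[ex,ey,ez]*1000
a=(p[:,0]<-120)&(p[:,0]>-240)&(p[:,2]>70)&(p[:,2]<165)&(abs(p[:,1])<75)
p=p[a];p=p[np.argsort(p[:,1])]
for y in range(-70,70,10):
    q=p[(p[:,1]>=y)&(p[:,1]<y+10)]; q=q[q[:,2]<150]; q=q[np.argsort(q[:,2])]
    print(y,[(int(i[0]),int(i[2])) for i in q][:26])
print((np.array(ctrl.get_obs()['eef_pos'])-U)@np.c_[ex,ey,ez])
E
```

```text
-70 [(-166, 122)]
-60 [(-121, 107), (-145, 110), (-162, 111), (-165, 112), (-138, 112), (-130, 112), (-158, 112), (-142, 114), (-162, 114), (-167, 115), (-154, 115), (-135, 116), (-157, 116), (-121, 116), (-166, 116), (-120, 118), (-158, 118), (-167, 119), (-162, 119), (-127, 120), (-163, 121), (-159, 123)]
-50 [(-122, 106), (-165, 110), (-122, 110), (-166, 110), (-120, 110), (-142, 111), (-148, 111), (-146, 113), (-149, 113), (-138, 113), (-136, 114), (-163, 114), (-128, 114), (-161, 115), (-139, 115), (-132, 115), (-134, 115), (-167, 116), (-167, 116), (-138, 116), (-129, 116), (-146, 117), (-144, 117), (-127, 117), (-157, 117), (-132, 117)]
-40 [(-167, 113), (-168, 113), (-163, 115), (-164, 115), (-166, 116), (-162, 117), (-159, 118), (-160, 118)]
-30 [(-120, 109), (-164, 110), (-165, 114), (-162, 114), (-160, 115), (-164, 117), (-167, 118), (-159, 118), (-163, 121)]
-20 [(-120, 110), (-120, 111), (-165, 112), (-164, 115), (-158, 117), (-164, 118), (-162, 120), (-160, 120), (-157, 141), (-160, 142), (-163, 143), (-167, 144), (-157, 146), (-160, 147), (-163, 148), (-156, 149)]
-10 
[... 483 characters left out ...]
111), (-166, 116), (-158, 117), (-165, 119), (-163, 119)]
20 [(-120, 107), (-166, 113), (-164, 114), (-166, 114), (-159, 116), (-165, 116), (-163, 117), (-163, 117), (-158, 118), (-162, 121)]
30 [(-166, 115), (-156, 116), (-162, 117), (-165, 117), (-157, 118), (-165, 118), (-168, 122)]
40 [(-167, 112), (-165, 114), (-158, 116), (-158, 116), (-153, 118), (-163, 118), (-163, 119)]
50 [(-165, 110), (-165, 111), (-152, 111), (-165, 114), (-148, 114), (-153, 114), (-157, 115), (-152, 117), (-164, 117), (-167, 117), (-161, 117), (-150, 118), (-148, 118), (-145, 119), (-166, 121), (-161, 122)]
60 [(-166, 112), (-154, 116), (-165, 116), (-161, 119), (-165, 120)]
[-0.15934794 -0.00136332  0.12067152]
```

Request:
servo_tool(series="1 0 0 -0.02 0 0 0;1 0 0 -0.04 0 0 0;1 0 0 -0.06 0 0 0;1 0 0 -0.06 0 0 0;1 0 0 -0.06 0 0 0")

```text
time_s: 3.53
eef_pos: [0.4766, 0.0095, 0.1816]
eef_rot: [0.001, 0.752, 0.66, 0.001]
wrist_force: [0.5, -0.4, -1.0]
opening: -0.0
grasp_force: 0.0
```

```bash
python3 - <<'E'
from h import *
show(); s=cam('side')
v,u=np.mgrid[120:215,200:270]; u,v=u.ravel(),v.ravel()
p=(pts(s,np.c_[u,v])-U)@np.c_[ex,ey,ez]*1000
c=(np.array(ctrl.get_obs()['eef_pos'])-U)@np.c_[ex,ey,ez]*1000; print(c)
a=(abs(p[:,0]-c[0])<40)&(p[:,2]>128)&(p[:,2]<250)&(abs(p[:,1]-c[1])<60)
p=p[a]-c
for z in range(-50,40,5):
    q=p[(p[:,2]>=z)&(p[:,2]<z+5)]
    if len(q): print(z,len(q),np.round(q.min(0)),np.round(q.max(0)))
b=cv2.resize(s['img'][110:210,195:300],None,fx=6,fy=6,interpolation=cv2.INTER_CUBIC)
cv2.imwrite('pics/f.png',b[:,:,::-1])
E
```

```text
{'time_s': 3.533, 'q': [-0.23, -0.008, 1.886, 0.0, 1.26, -0.099], 'eef_pos': [0.477, 0.01, 0.182], 'eef_rot': [0.001, 0.752, 0.66, 0.001], 'wrist_force': [0.548, -0.409, -1.048], 'opening': -0.0, 'grasp_force': 0.0}
[-159.43467653   -1.29919578  180.43031962]
15 6 [-5. -9. 15.] [ 7.  2. 20.]
20 6 [-11.  -8.  21.] [ 6.  4. 24.]
25 11 [-14. -12.  26.] [14.  7. 30.]
30 15 [-13. -13.  30.] [14.  7. 35.]
35 15 [-12. -14.  35.] [ 8.  9. 40.]
```

View pics/f.png

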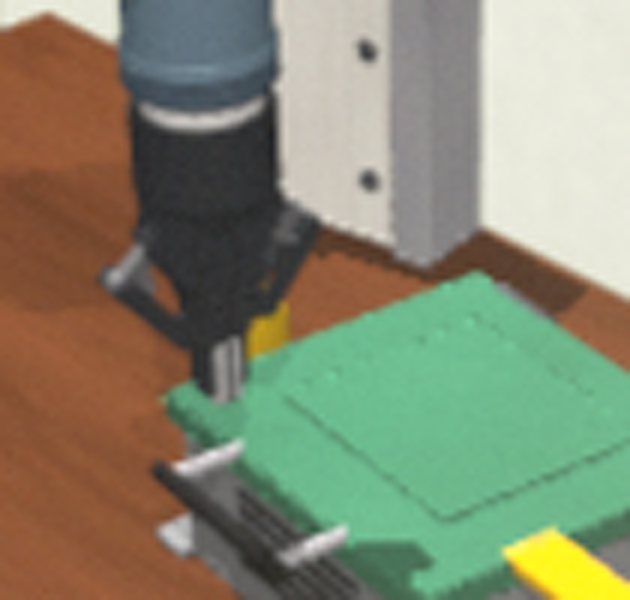

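In the picture the shut fingertips end at crop (230,400). Depth puts them about 15 mm above the reported TCP, where the interface text says 25 mm below it. So the tips really sit about 40 mm farther back along the tool than documented, which is why the fingers closed above the bar. From here I'll take the grasp point as TCP − 34 mm along the tool axis, and check that at this grasp.

Request:
servo_tool(series="0.05 0 -0.003 0 0 0 0;0.05 0 -0.003 0.01 0 0 0;0.05 0 -0.003 0.03 0 0 0;0.05 0 -0.003 0.05 0 0 0;0.05 0 -0.003 0.065 0 0 0;0.05 0 -0.003 0.08 0 0 0;0.05 0 -0.003 0.09 0 0 0;0.05 0 -0.003 0.098 0 0 0;0.05 0 -0.003 0.103 0 0 0;0.05 0 -0.003 0.103 0 0 0")

```text
time_s: 4.42
eef_pos: [0.472, 0.0103, 0.0763]
eef_rot: [-0.001, 0.752, 0.66, -0.001]
wrist_force: [0.2, 0.6, 0.2]
opening: 0.479
grasp_force: 0.0
```

Request:
servo_tool(series="0.5 0 0 0 0 0 0;0.5 0 0 0 0 0 0;1 0 0 0 0 0 0;1 0 0 0 0 0 0;1 0 0 0 0 0 0;1 0 0 0 0 0 0;1 0 0 0 0 0 0")

```text
time_s: 5.0
eef_pos: [0.4747, 0.0098, 0.0786]
eef_rot: [0.002, 0.752, 0.659, 0.001]
wrist_force: [5.3, 0.3, -2.1]
opening: 0.118
grasp_force: 58.4
```

```bash
python3 - <<'E'
from h import *
show()
E
```

```text
{'time_s': 5.0, 'q': [-0.23, 0.137, 1.97, 0.0, 1.03, -0.1], 'eef_pos': [0.475, 0.01, 0.079], 'eef_rot': [0.002, 0.752, 0.659, 0.001], 'wrist_force': [5.345, 0.287, -2.102], 'opening': 0.118, 'grasp_force': 58.365}
```

Gripped. Now I'll lift along the arc.

Request:
servo_tool(series="1 0 0.001 -0.0045 0 0 0;1 0 0.001 -0.009 0 0 0;1 0 0.002 -0.0135 0 0 0;1 0 0.002 -0.018 0 0 0;1 0 0.003 -0.0225 0 0 0;1 0 0.003 -0.027 0 0 0;1 0 0.004 -0.0315 0 0 0;1 0 0.005 -0.036 0 0 0;1 0 0.006 -0.0405 0 0 0;1 0 0.007 -0.045 0 0 0;1 0 0.007 -0.0495 0 0 0;1 0 0.008 -0.0536 0 0 0")

```text
time_s: 6.0
eef_pos: [0.4794, 0.0092, 0.1296]
eef_rot: [-0.001, 0.752, 0.659, -0.001]
wrist_force: [5.1, -1.4, -18.8]
opening: 0.117
grasp_force: 58.4
```

Request:
servo_tool(series="1 0 0.001 -0.0045 0 0 0;1 0 0.002 -0.009 0 0 0;1 0 0.003 -0.013 0 0 0;1 0 0.0045 -0.0175 0 0 0;1 0 0.0055 -0.022 0 0 0;1 0 0.007 -0.0262 0 0 0;1 0 0.0085 -0.0305 0 0 0;1 0 0.010 -0.0345 0 0 0;1 0 0.0115 -0.039 0 0 0;1 0 0.013 -0.043 0 0 0;1 0 0.0145 -0.047 0 0 0;1 0 0.0163 -0.0514 0 0 0")

```text
time_s: 7.0
eef_pos: [0.4948, 0.0072, 0.182]
eef_rot: [-0.002, 0.752, 0.66, -0.002]
wrist_force: [-3.8, -2.9, -19.0]
opening: 0.113
grasp_force: 58.1
```

```bash
cat >> h.py <<'E'
def hood_est():
    o=ctrl.get_obs(); R0=Ro.from_quat(np.roll(o['eef_rot'],-1)).as_matrix(); g=np.array(o['eef_pos'])-.034*R0[:,2]
    p=(g-U)@np.c_[ex,ey,ez]; print('grasp unit',np.round(p,4),'theta',np.arctan2(p[2]-.11,.11-p[0]),'r',np.hypot(p[2]-.11,.11-p[0]))
E
python3 - <<'E'
from h import *
show(); hood_est()
E
```

```text
{'time_s': 7.0, 'q': [-0.225, 0.04, 1.837, -0.001, 1.27, -0.095], 'eef_pos': [0.495, 0.007, 0.182], 'eef_rot': [-0.002, 0.752, 0.66, -0.002], 'wrist_force': [-3.774, -2.898, -19.012], 'opening': 0.113, 'grasp_force': 58.1}
grasp unit [-0.14   -0.0014  0.216 ] theta 0.40115078871870347 r 0.27151768272546906
```

Request:
servo_tool(series="1 0 0.002 -0.004 0 0 0;1 0 0.004 -0.008 0 0 0;1 0 0.006 -0.0123 0 0 0;1 0 0.008 -0.0163 0 0 0;1 0 0.010 -0.0203 0 0 0;1 0 0.012 -0.0242 0 0 0;1 0 0.0143 -0.0282 0 0 0;1 0 0.0165 -0.032 0 0 0;1 0 0.0188 -0.0358 0 0 0;1 0 0.0212 -0.0396 0 0 0;1 0 0.0237 -0.0434 0 0 0;1 0 0.0262 -0.0471 0 0 0")

```text
time_s: 8.0
eef_pos: [0.5191, 0.0039, 0.2292]
eef_rot: [-0.003, 0.752, 0.66, -0.003]
wrist_force: [-13.7, -2.2, -10.2]
opening: 0.117
grasp_force: 58.3
```

Request:
servo_tool(series="1 0 0.0027 -0.0036 0 0 0;1 0 0.0054 -0.0072 0 0 0;1 0 0.0082 -0.0108 0 0 0;1 0 0.011 -0.0143 0 0 0;1 0 0.0137 -0.0178 0 0 0;1 0 0.0165 -0.0213 0 0 0;1 0 0.0195 -0.0246 0 0 0;1 0 0.0226 -0.028 0 0 0;1 0 0.0257 -0.0313 0 0 0;1 0 0.0288 -0.0345 0 0 0;1 0 0.032 -0.0378 0 0 0;1 0 0.0351 -0.0409 0 0 0")

```text
time_s: 9.0
eef_pos: [0.5525, -0.0006, 0.2713]
eef_rot: [-0.004, 0.752, 0.66, -0.005]
wrist_force: [-23.8, -2.1, -1.9]
opening: 0.114
grasp_force: 58.5
```

Request:
servo_tool(series="1 0 0.0033 -0.003 0 0 0;1 0 0.0066 -0.006 0 0 0;1 0 0.01 -0.009 0 0 0;1 0 0.0134 -0.012 0 0 0;1 0 0.0168 -0.0149 0 0 0;1 0 0.0204 -0.0177 0 0 0;1 0 0.024 -0.0203 0 0 0;1 0 0.0277 -0.023 0 0 0;1 0 0.0314 -0.0256 0 0 0;1 0 0.0351 -0.0282 0 0 0;1 0 0.0388 -0.0307 0 0 0;1 0 0.0425 -0.0332 0 0 0")

```text
time_s: 10.0
eef_pos: [0.5955, -0.0065, 0.3077]
eef_rot: [-0.002, 0.752, 0.66, -0.003]
wrist_force: [-26.0, -0.7, 8.3]
opening: 0.115
grasp_force: 58.6
```

Request:
servo_tool(series="1 0 0.0038 -0.0023 0 0 0;1 0 0.0077 -0.0046 0 0 0;1 0 0.0116 -0.0069 0 0 0;1 0 0.0155 -0.0091 0 0 0;1 0 0.0195 -0.0112 0 0 0;1 0 0.0235 -0.0132 0 0 0;1 0 0.0275 -0.0152 0 0 0;1 0 0.0316 -0.0171 0 0 0;1 0 0.0358 -0.019 0 0 0;1 0 0.0358 -0.019 0 0 0")

```text
time_s: 10.83
eef_pos: [0.634, -0.0117, 0.3295]
eef_rot: [0.001, 0.752, 0.66, -0.001]
wrist_force: [-14.5, -2.4, 13.2]
opening: 0.116
grasp_force: 59.0
```

```bash
python3 - <<'E'
from h import *
show(); hood_est()
o=ctrl.get_obs();p0=np.array(o['eef_pos']); R0=Ro.from_quat(np.roll(o['eef_rot'],-1)).as_matrix()
# next: up, then above rod with y=ey, tilt 30
def tgt(a,tau,back,y=ey):
    R=Rt(y,tau); return sleeve(a)+.034*R[:,2]-back*R[:,2],R
for n,y in(('+',ey),('-',-ey)):
  for b in(.15,.08,0): p,R=tgt(0,30,b,y); print(n,b,p); delta(p,R)
E
```

```text
{'time_s': 10.833, 'q': [-0.204, 0.246, 1.307, -0.002, 1.588, -0.074], 'eef_pos': [0.634, -0.012, 0.329], 'eef_rot': [0.001, 0.752, 0.66, -0.001], 'wrist_force': [-14.459, -2.371, 13.224], 'opening': 0.116, 'grasp_force': 59.0}
grasp unit [ 2.000e-04 -2.100e-03  3.635e-01] theta 1.1620226441453252 r 0.27622811196005126
+ 0.15 [ 0.53342775 -0.18601692  0.15045895]
[-0.1856 -0.0772  0.1793] [-23.58 -23.37 -87.8 ]
+ 0.08 [ 0.56813624 -0.19052476  0.08983717]
[-0.1854 -0.0422  0.24  ] [-23.58 -23.37 -87.8 ]
+ 0 [ 0.60780309 -0.19567659  0.02055514]
[-0.1852 -0.0023  0.3093] [-23.58 -23.37 -87.8 ]
- 0.15 [ 0.53342775 -0.18601692  0.15045895]
[-0.1856 -0.0772  0.1793] [-23.36  23.58  87.72]
- 0.08 [ 0.56813624 -0.19052476  0.08983717]
[-0.1854 -0.0422  0.24  ] [-23.36  23.58  87.72]
- 0 [ 0.60780309 -0.19567659  0.02055514]
[-0.1852 -0.0023  0.3093] [-23.36  23.58  87.72]
```

Hood is at about 1.155 rad. Release, then go up, back and round to the rod.

Request:
servo_tool(series="0 0 0 0 0 0 0;-0.18 0 0 0 0 0 0;-0.18 0 0 0 0 0 0;-0.18 0 0 -0.02 0 0 0;-0.18 0 0 -0.05 0 0 0;-0.18 0 -0.02 -0.07 0 0 0;-0.18 0 -0.06 -0.07 -1.7 -1.7 -6.4;-0.18 -0.02 -0.095 -0.07 -3.4 -3.4 -12.8;-0.18 -0.05 -0.12 -0.06 -5.1 -5.1 -19.2;-0.18 -0.08 -0.13 -0.04 -6.8 -6.8 -25.6;-0.18 -0.11 -0.13 -0.02 -8.5 -8.5 -32;-0.18 -0.135 -0.13 0.01 -10.2 -10.2 -38")

```text
time_s: 11.83
eef_pos: [0.4901, -0.1298, 0.3165]
eef_rot: [0.129, 0.488, 0.864, -0.008]
wrist_force: [1.1, 0.3, -0.3]
opening: 0.588
grasp_force: 0.0
```

```bash
cat >> h.py <<'E'
def tgt(a,tau,back,y=ey):
    R=Rt(y,tau); return sleeve(a)+.034*R[:,2]-back*R[:,2],R
E
python3 - <<'E'
from h import *
show()
for b in(.15,.1): delta(*tgt(0,30,b))
E
```

```text
{'time_s': 11.833, 'q': [-0.476, -0.233, 1.835, -0.027, 1.282, -1.014], 'eef_pos': [0.49, -0.13, 0.316], 'eef_rot': [0.129, 0.488, 0.864, -0.008], 'wrist_force': [1.051, 0.296, -0.348], 'opening': 0.588, 'grasp_force': 0.0}
[-0.0304 -0.0113  0.1776] [-13.23 -12.68 -49.42]
[-0.0353  0.0031  0.2253] [-13.23 -12.68 -49.42]
```

Request:
servo_tool(series="-0.18 -0.005 -0.002 0.03 -1.7 -1.6 -6.3;-0.18 -0.01 -0.004 0.06 -3.4 -3.2 -12.6;-0.18 -0.015 -0.006 0.09 -5 -4.8 -19;-0.18 -0.02 -0.008 0.12 -6.7 -6.4 -25;-0.18 -0.025 -0.01 0.15 -8.4 -8 -31.4;-0.18 -0.03 -0.011 0.178 -10 -9.6 -37.6;-0.18 -0.03 -0.011 0.178 -11.7 -11.2 -43.8;-0.18 -0.03 -0.011 0.178 -13.2 -12.7 -49.4;-0.18 -0.03 -0.011 0.178 -13.2 -12.7 -49.4")

```text
time_s: 12.58
eef_pos: [0.5306, -0.1836, 0.1454]
eef_rot: [0.254, 0.064, 0.965, -0.015]
wrist_force: [0.3, -0.3, -0.0]
opening: 0.594
grasp_force: 0.0
```

```bash
python3 - <<'E'
from h import *
show(); delta(*tgt(0,30,0)); 
s=cam('side')
M=np.c_[ex,ey,ez]
m=mask(s,(20,120,80),(35,255,255)); v,u=np.nonzero(m); p=(pts(s,np.c_[u,v])-U)@M*1000
k=(abs(p[:,0])<150)&(p[:,1]<-100)&(p[:,1]>-240)&(p[:,2]>100)&(p[:,2]<400);print('socket',k.sum(),p[k].min(0),p[k].max(0),p[k].mean(0))
m=mask(s,(0,130,60),(8,255,255)); v,u=np.nonzero(m); p=(pts(s,np.c_[u,v])-U)@M*1000
k=(abs(p[:,0])<100)&(p[:,1]<-150)&(p[:,1]>-230);print('sleeve',k.sum(),p[k].min(0),p[k].max(0),p[k].mean(0))
m=mask(s,(40,80,30),(85,255,255)); v,u=np.nonzero(m); p=(pts(s,np.c_[u,v])-U)@M*1000
k=(abs(p[:,0])<130)&(abs(p[:,1])<125)&(p[:,2]>100)&(p[:,2]<400);q=p[k];print('hood',cv2.fitLine(q[:,[0,2]].astype(np.float32),cv2.DIST_HUBER,0,.01,.01).ravel())
l=cv2.fitLine(q[:,[0,2]].astype(np.float32),cv2.DIST_HUBER,0,.01,.01).ravel();print('theta',np.arctan(-l[1]/l[0])%np.pi)
b=cv2.resize(s['img'][80:260,190:390],None,fx=3,fy=3,interpolation=cv2.INTER_CUBIC)
cv2.imwrite('pics/g.png',b[:,:,::-1])
E
```

```text
{'time_s': 12.583, 'q': [-0.714, -0.069, 2.125, 0.442, 0.694, -2.438], 'eef_pos': [0.531, -0.184, 0.145], 'eef_rot': [0.254, 0.064, 0.965, -0.015], 'wrist_force': [0.269, -0.294, -0.009], 'opening': 0.594, 'grasp_force': 0.0}
[-0.0065 -0.0023  0.1471] [ 0.1  -0.47 -0.24]
socket 236 [   3.02786033 -204.08310273  169.94107702] [  81.83481052 -122.00753234  264.35555913] [  29.93049334 -175.33500028  248.29228298]
sleeve 78 [ -53.70428253 -194.23251007    8.72184324] [   7.9012645  -154.20785129   61.57583982] [ -22.92017138 -186.41979897   54.0644068 ]
hood [  0.45276892  -0.8916279   45.591465   242.99709   ]
theta 1.1009281
```

View pics/g.png

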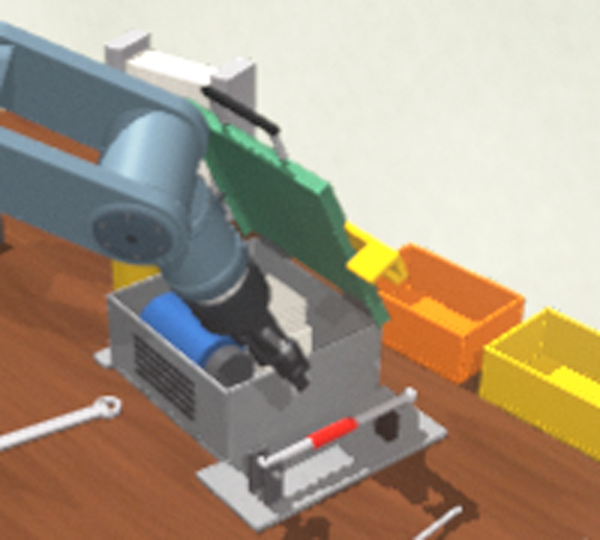

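The hood reads about 1.10 rad. The tool is above the sleeve, with the fingertips near picture (303,383) and the red sleeve near (335,432). I'll go closer and check the tip offset.

Request:
servo_tool(series="-0.18 -0.006 -0.002 0.03 0 0 0;-0.18 -0.006 -0.002 0.06 0 0 0;-0.18 -0.006 -0.002 0.09 0 0 0;-0.18 -0.006 -0.002 0.1 0 0 0")

```text
time_s: 12.97
eef_pos: [0.585, -0.1919, 0.0591]
eef_rot: [0.253, 0.067, 0.965, -0.014]
wrist_force: [-0.6, 1.6, -0.5]
opening: 0.59
grasp_force: 0.0
```

```bash
python3 - <<'E'
from h import *
show(); delta(*tgt(0,30,0)); 
s=cam('side');M=np.c_[ex,ey,ez]
v,u=np.mgrid[170:250,260:330]; u,v=u.ravel(),v.ravel(); p=(pts(s,np.c_[u,v])-U)@M*1000
o=ctrl.get_obs(); R=M.T@Ro.from_quat(np.roll(o['eef_rot'],-1)).as_matrix(); c=(np.array(o['eef_pos'])-U)@M*1000
q=(p-c)@R   # tool frame
a=(p[:,2]>66)&(abs(q[:,0])<30)&(abs(q[:,1])<60)&(q[:,2]<10)&(q[:,2]>-90); q=q[a]
for z in range(-80,10,5):
    w=q[(q[:,2]>=z)&(q[:,2]<z+5)]
    if len(w): print(z,len(w),np.round(w.min(0)),np.round(w.max(0)))
E
```

```text
{'time_s': 12.967, 'q': [-0.646, 0.223, 2.033, 0.54, 0.493, -2.507], 'eef_pos': [0.585, -0.192, 0.059], 'eef_rot': [0.253, 0.067, 0.965, -0.014], 'wrist_force': [-0.552, 1.635, -0.484], 'opening': 0.59, 'grasp_force': 0.0}
[-0.0012 -0.0009  0.0449] [ 0.08 -0.65 -0.56]
-80 8 [-13. -58. -80.] [ 12. -30. -75.]
-75 14 [-10. -57. -75.] [ 12. -31. -70.]
-70 8 [-13. -56. -70.] [ 13.  32. -66.]
-65 4 [  9. -37. -65.] [ 13. -31. -61.]
-60 1 [ 11.  32. -58.] [ 11.  32. -58.]
-55 1 [ 11.  26. -52.] [ 11.  26. -52.]
-50 4 [  8. -30. -49.] [ 11.  35. -45.]
-45 2 [ 10. -29. -45.] [ 11.  26. -43.]
-40 10 [ -7. -39. -40.] [  9.  28. -36.]
-35 8 [ -5. -37. -33.] [ 10.  27. -31.]
-30 7 [-10. -38. -30.] [ 10.  32. -25.]
-25 5 [-12. -28. -24.] [ 10.  28. -20.]
-15 1 [  5. -24. -11.] [  5. -24. -11.]
```

The tip offset holds along the tool axis. Descend and pinch.

Request:
servo_tool(series="0.1 -0.001 -0.001 0.02 0 0 0;0.1 -0.001 -0.001 0.036 0 0 0;0.3 -0.001 -0.001 0.044 0 0 0;1 -0.001 -0.001 0.044 0 0 0;1 -0.001 -0.001 0.044 0 0 0;1 -0.001 -0.001 0.044 0 0 0;1 -0.001 -0.001 0.044 0 0 0")

```text
time_s: 13.6
eef_pos: [0.6072, -0.1921, 0.0246]
eef_rot: [0.254, 0.065, 0.965, -0.012]
wrist_force: [10.6, 14.0, -3.3]
opening: 0.163
grasp_force: 58.5
```

```bash
cat >> h.py <<'E'
def hood_cam():
    s=cam('side');M=np.c_[ex,ey,ez]
    m=mask(s,(40,80,30),(85,255,255)); v,u=np.nonzero(m); p=(pts(s,np.c_[u,v])-U)@M*1000
    k=(abs(p[:,0])<130)&(abs(p[:,1])<125)&(p[:,2]>100)&(p[:,2]<400);q=p[k]
    l=cv2.fitLine(q[:,[0,2]].astype(np.float32),cv2.DIST_HUBER,0,.01,.01).ravel();print('theta',np.arctan(-l[1]/l[0])%np.pi, len(q)); return s
def rod_est():
    M=np.c_[ex,ey,ez];o=ctrl.get_obs(); R0=Ro.from_quat(np.roll(o['eef_rot'],-1)).as_matrix(); g=(np.array(o['eef_pos'])-.034*R0[:,2]-U)@M
    print('rod grasp',np.round(g,4),'angle',np.arctan2(g[2]-.05,g[0]+.109),'r',np.hypot(g[2]-.05,g[0]+.109))
E
python3 - <<'E'
from h import *
show(); rod_est(); hood_cam()
o=ctrl.get_obs(); R0=Ro.from_quat(np.roll(o['eef_rot'],-1)).as_matrix()
for a in (.1,.2,.3,.4,.5,.6,.7,.8,.85,.9,.977,1.0): print(a,np.round(R0.T@(sleeve(a)-sleeve(0)),4))
E
```

```text
{'time_s': 13.6, 'q': [-0.621, 0.335, 1.985, 0.604, 0.433, -2.559], 'eef_pos': [0.607, -0.192, 0.025], 'eef_rot': [0.254, 0.065, 0.965, -0.012], 'wrist_force': [10.555, 13.985, -3.294], 'opening': 0.163, 'grasp_force': 58.486}
rod grasp [-0.0198 -0.1848  0.0542] angle 0.0467490703082643 r 0.08931744642217543
theta 1.0432963 562
0.1 [-0.004   0.0001 -0.008 ]
0.2 [-0.0072  0.0002 -0.0165]
0.3 [-0.0096  0.0003 -0.0251]
0.4 [-0.011   0.0003 -0.034 ]
0.5 [-0.0116  0.0004 -0.043 ]
0.6 [-0.0113  0.0004 -0.052 ]
0.7 [-0.01    0.0005 -0.0609]
0.8 [-0.0079  0.0005 -0.0696]
0.85 [-0.0066  0.0006 -0.0739]
0.9 [-0.005   0.0006 -0.0781]
0.977 [-0.0021  0.0006 -0.0844]
1.0 [-0.0012  0.0006 -0.0863]
```

Request:
servo_tool(series="1 -0.0046 0.002 -0.0097 0 0 0;1 -0.0084 0.003 -0.0199 0 0 0;1 -0.0106 0.003 -0.0304 0 0 0;1 -0.0115 0.003 -0.0412 0 0 0;1 -0.0113 0.003 -0.052 0 0 0;1 -0.01 0.003 -0.061 0 0 0;1 -0.008 0.0035 -0.0696 0 0 0;1 -0.005 0.0035 -0.0781 0 0 0;1 -0.0028 0.0035 -0.083 0 0 0;1 -0.0016 0.0035 -0.0855 0 0 0")

```text
time_s: 14.48
eef_pos: [0.5628, -0.1858, 0.0966]
eef_rot: [0.25, 0.066, 0.966, -0.014]
wrist_force: [-8.1, -3.1, -11.0]
opening: 0.152
grasp_force: 58.7
```

```bash
python3 - <<'E'
from h import *
show(); rod_est(); s=hood_cam()
b=cv2.resize(s['img'][80:260,190:390],None,fx=4,fy=4,interpolation=cv2.INTER_CUBIC)[:600]
cv2.imwrite('pics/h.png',b[:,:,::-1])
E
```

```text
{'time_s': 14.483, 'q': [-0.665, 0.1, 2.074, 0.477, 0.576, -2.451], 'eef_pos': [0.563, -0.186, 0.097], 'eef_rot': [0.25, 0.066, 0.966, -0.014], 'wrist_force': [-8.058, -3.103, -10.993], 'opening': 0.152, 'grasp_force': 58.687}
rod grasp [-0.0645 -0.1841  0.1263] angle 1.0425867508209805 r 0.08838708756675898
theta 1.067119 532
```

View pics/h.png

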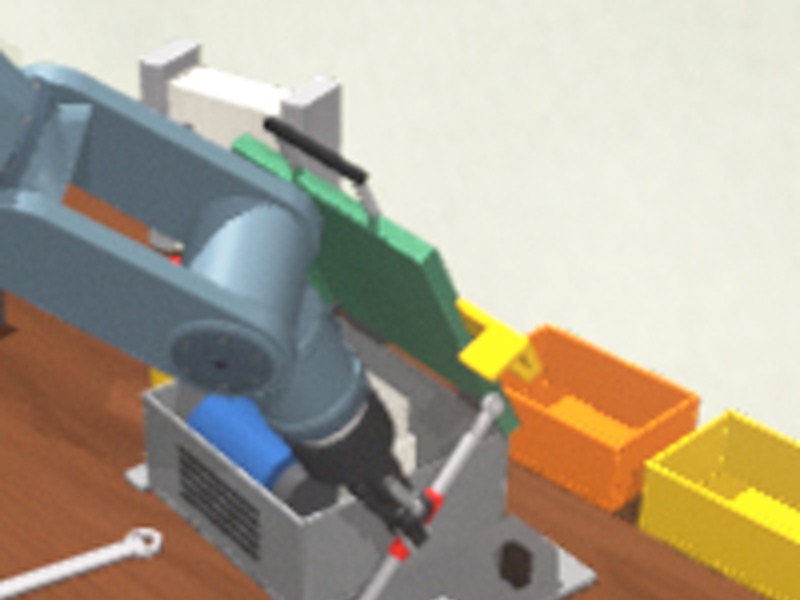

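The ball is at picture (492,403), below the yellow bracket at (505,345), because the hood is still too high. I'll swing back a little, wait, and read the hood angle better from the handle bar.

Request:
servo_tool(series="1 -0.003 0 0.006 0 0 0;1 -0.005 0 0.0116 0 0 0")

```text
time_s: 14.7
eef_pos: [0.5752, -0.1876, 0.0907]
eef_rot: [0.253, 0.066, 0.965, -0.014]
wrist_force: [-20.9, 4.4, -13.9]
opening: 0.157
grasp_force: 61.5
```

```bash
cat >> h.py <<'E'
def meas():
    M=np.c_[ex,ey,ez]; s=cam('side')
    v,u=np.mgrid[80:260,190:390]; u,v=u.ravel(),v.ravel(); p=(pts(s,np.c_[u,v])-U)@M*1000
    im=s['img'][v,u].astype(int); r=np.hypot(p[:,0]-110,p[:,2]-110); th=np.arctan2(p[:,2]-110,110-p[:,0])
    a=(abs(p[:,1])<66)&(r>258)&(r<284)&(im.max(1)<70)&(th>.6)
    print('bar',a.sum(),'theta',np.round(np.median(th[a])-.0074,4),'r',np.median(r[a]))
    y=(mask(s,(20,120,80),(35,255,255))[v,u]>0)&(p[:,1]<-110)&(p[:,1]>-230)&(p[:,2]>130)&(r<200)&(th>.5)
    print('sock yellow',y.sum(),np.round(np.median(p[y],0)),'th',np.round(np.median(th[y]),3))
    d=np.hypot(p[:,0]+109,p[:,2]-50); b=(abs(p[:,1]+186)<14)&(d>130)&(d<212)&(p[:,2]>80)&(y==0)
    b&=(im.max(1)-im.min(1)<40)
    print('rod',b.sum(),'ang',np.round(np.median(np.arctan2(p[b][:,2]-50,p[b][:,0]+109)),4),'len',np.round(np.percentile(d[b],97)), 'time',ctrl.get_obs()['time_s'])
    return s
E
python3 - <<'E'
from h import *
show(); rod_est(); meas()
E
```

```text
{'time_s': 14.7, 'q': [-0.652, 0.136, 2.05, 0.484, 0.558, -2.448], 'eef_pos': [0.575, -0.188, 0.091], 'eef_rot': [0.253, 0.066, 0.965, -0.014], 'wrist_force': [-20.914, 4.449, -13.919], 'opening': 0.157, 'grasp_force': 61.531}
rod grasp [-0.052  -0.1843  0.1204] angle 0.8905847530479281 r 0.09054894129469683
bar 72 theta 1.0947 r 274.77937217116846
sock yellow 233 [  31. -183.  249.] th 1.049
rod 151 ang 0.7557 len 209.0 time 14.75
```

Request:
servo_tool(series="1 0 0 0 0 0 0;1 0 0 0 0 0 0;1 0 0 0 0 0 0;1 0 0 0 0 0 0;1 0 0 0 0 0 0;1 0 0 0 0 0 0;1 0 0 0 0 0 0;1 0 0 0 0 0 0;1 0 0 0 0 0 0;1 0 0 0 0 0 0;1 0 0 0 0 0 0;1 0 0 0 0 0 0")

```text
time_s: 15.75
eef_pos: [0.5763, -0.1879, 0.0911]
eef_rot: [0.253, 0.066, 0.965, -0.014]
wrist_force: [-10.8, 5.5, -9.4]
opening: 0.154
grasp_force: 62.2
```

Request:
servo_tool(series="1 0 0 0 0 0 0;1 0 0 0 0 0 0;1 0 0 0 0 0 0;1 0 0 0 0 0 0;1 0 0 0 0 0 0;1 0 0 0 0 0 0;1 0 0 0 0 0 0;1 0 0 0 0 0 0;1 0 0 0 0 0 0;1 0 0 0 0 0 0;1 0 0 0 0 0 0;1 0 0 0 0 0 0")

```text
time_s: 16.75
eef_pos: [0.5763, -0.1879, 0.091]
eef_rot: [0.253, 0.066, 0.965, -0.014]
wrist_force: [9.5, 5.1, 1.1]
opening: 0.156
grasp_force: 62.3
```

```bash
python3 - <<'E'
from h import *
show(); rod_est(); meas()
E
```

```text
{'time_s': 16.75, 'q': [-0.651, 0.138, 2.048, 0.486, 0.556, -2.449], 'eef_pos': [0.576, -0.188, 0.091], 'eef_rot': [0.253, 0.066, 0.965, -0.014], 'wrist_force': [9.538, 5.066, 1.103], 'opening': 0.156, 'grasp_force': 62.325}
rod grasp [-0.0509 -0.1844  0.1206] angle 0.8825663896009328 r 0.09144742307260006
bar 68 theta 1.0706 r 275.482664580304
sock yellow 233 [  27. -183.  248.] th 1.026
rod 143 ang 0.751 len 202.0 time 16.8
```

Request:
servo_tool(series="1 0 0 0 0 0 0;1 0 0 0 0 0 0;1 0 0 0 0 0 0;1 0 0 0 0 0 0;1 0 0 0 0 0 0;1 0 0 0 0 0 0;1 0 0 0 0 0 0;1 0 0 0 0 0 0;1 0 0 0 0 0 0;1 0 0 0 0 0 0;1 0 0 0 0 0 0;1 0 0 0 0 0 0")

```text
time_s: 17.8
eef_pos: [0.5763, -0.1879, 0.091]
eef_rot: [0.253, 0.066, 0.965, -0.014]
wrist_force: [-4.5, 7.7, -6.6]
opening: 0.156
grasp_force: 62.0
```

Request:
servo_tool(series="1 0 0 0 0 0 0;1 0 0 0 0 0 0;1 0 0 0 0 0 0;1 0 0 0 0 0 0;1 0 0 0 0 0 0;1 0 0 0 0 0 0;1 0 0 0 0 0 0;1 0 0 0 0 0 0;1 0 0 0 0 0 0;1 0 0 0 0 0 0;1 0 0 0 0 0 0;1 0 0 0 0 0 0")

```text
time_s: 18.8
eef_pos: [0.5763, -0.1879, 0.091]
eef_rot: [0.253, 0.066, 0.965, -0.014]
wrist_force: [-1.3, 6.0, -3.7]
opening: 0.155
grasp_force: 62.4
```

Request:
servo_tool(series="1 0 0 0 0 0 0;1 0 0 0 0 0 0;1 0 0 0 0 0 0;1 0 0 0 0 0 0;1 0 0 0 0 0 0;1 0 0 0 0 0 0;1 0 0 0 0 0 0;1 0 0 0 0 0 0;1 0 0 0 0 0 0;1 0 0 0 0 0 0;1 0 0 0 0 0 0;1 0 0 0 0 0 0")

```text
time_s: 19.8
eef_pos: [0.5763, -0.1879, 0.0911]
eef_rot: [0.253, 0.066, 0.965, -0.014]
wrist_force: [3.6, 6.4, -2.8]
opening: 0.153
grasp_force: 62.0
```

```bash
python3 - <<'E'
from h import *
show(); rod_est(); meas()
E
```

```text
{'time_s': 19.8, 'q': [-0.651, 0.138, 2.048, 0.486, 0.556, -2.449], 'eef_pos': [0.576, -0.188, 0.091], 'eef_rot': [0.253, 0.066, 0.965, -0.014], 'wrist_force': [3.58, 6.369, -2.79], 'opening': 0.153, 'grasp_force': 62.034}
rod grasp [-0.0509 -0.1844  0.1207] angle 0.8827578268449989 r 0.09149528237186877
bar 69 theta 1.0344 r 275.4817898674883
sock yellow 230 [  21. -183.  244.] th 0.985
rod 148 ang 0.7521 len 203.0 time 19.85
```

Request:
servo_tool(series="1 0 0 0 0 0 0;1 0 0 0 0 0 0;1 0 0 0 0 0 0;1 0 0 0 0 0 0;1 0 0 0 0 0 0;1 0 0 0 0 0 0;1 0 0 0 0 0 0;1 0 0 0 0 0 0;1 0 0 0 0 0 0;1 0 0 0 0 0 0;1 0 0 0 0 0 0;1 0 0 0 0 0 0")

```text
time_s: 20.85
eef_pos: [0.5763, -0.1879, 0.091]
eef_rot: [0.253, 0.066, 0.965, -0.014]
wrist_force: [-13.1, 6.0, -11.5]
opening: 0.16
grasp_force: 62.2
```

Request:
servo_tool(series="1 0 0 0 0 0 0;1 0 0 0 0 0 0;1 0 0 0 0 0 0;1 0 0 0 0 0 0;1 0 0 0 0 0 0;1 0 0 0 0 0 0;1 0 0 0 0 0 0;1 0 0 0 0 0 0;1 0 0 0 0 0 0;1 0 0 0 0 0 0")

```text
time_s: 21.68
eef_pos: [0.5763, -0.1879, 0.091]
eef_rot: [0.253, 0.066, 0.965, -0.014]
wrist_force: [2.0, 5.5, -4.0]
opening: 0.157
grasp_force: 62.0
```

Request:
servo_tool(series="1 0.001 0 -0.003 0 0 0;1 0.002 0 -0.006 0 0 0;1 0.0035 0 -0.009 0 0 0;1 0.005 0 -0.0118 0 0 0;1 0.005 0 -0.0118 0 0 0;1 0.005 0 -0.0118 0 0 0")

```text
time_s: 22.18
eef_pos: [0.5659, -0.1866, 0.0985]
eef_rot: [0.253, 0.066, 0.965, -0.014]
wrist_force: [-0.9, 5.6, -6.6]
opening: 0.154
grasp_force: 59.4
```

```bash
python3 - <<'E'
from h import *
show(); rod_est(); s=meas()
b=cv2.resize(s['img'][120:220,270:350],None,fx=6,fy=6,interpolation=cv2.INTER_CUBIC)
cv2.imwrite('pics/i.png',b[:,:,::-1])
E
```

```text
{'time_s': 22.183, 'q': [-0.663, 0.101, 2.069, 0.481, 0.574, -2.451], 'eef_pos': [0.566, -0.187, 0.099], 'eef_rot': [0.253, 0.066, 0.965, -0.014], 'wrist_force': [-0.931, 5.625, -6.589], 'opening': 0.154, 'grasp_force': 59.4}
rod grasp [-0.0614 -0.1844  0.1282] angle 1.0237691215140392 r 0.09151859577316343
bar 71 theta 1.0016 r 275.7553946361575
sock yellow 228 [  16. -184.  242.] th 0.958
rod 152 ang 0.8834 len 206.0 time 22.2333
```

View pics/i.png

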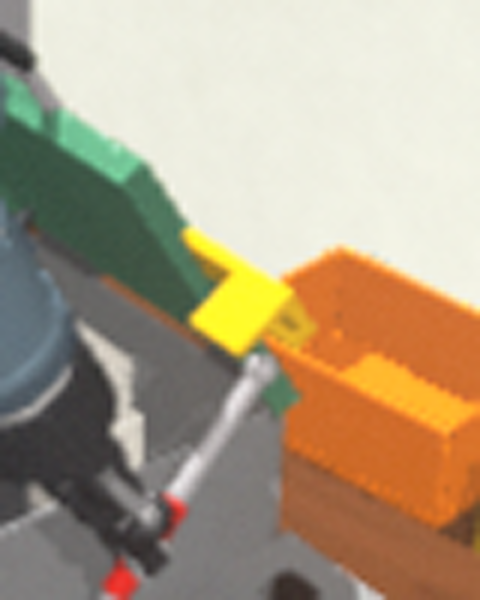

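The ball is at crop (262,366), just under the bracket's front wall, whose lower edge is near (245,352). I'll compute the ball and wall positions by casting rays onto the rod's plane.

```bash
cat >> h.py <<'E'
def ball(uv,c,y=-.186):
    o,d=ray(c,[uv]); o=(o-U)@np.c_[ex,ey,ez]; d=(d@np.c_[ex,ey,ez])[0]; return o+d*(y-o[1])/d[1]
def auto(c=None):
    "bright neutral ball: farthest bright steel points from the pivot in the rod's plane"
    c=cam('side') if c is None else c
    v,u=np.mgrid[130:240,270:360]; u,v=u.ravel(),v.ravel(); p=(pts(c,np.c_[u,v])-U)@np.c_[ex,ey,ez]*1000
    r=np.hypot(p[:,0]+109,p[:,2]-50); im=c['img'][v,u].astype(int); sat=im.max(1)-im.min(1)
    a=(p[:,1]<-172)&(p[:,1]>-205)&(r>145)&(r<212)&(sat<45)&(p[:,2]>100); q=p[a]; ang=np.arctan2(q[:,2]-50,q[:,0]+109)
    print('shaft/ball',a.sum(),'ang',np.round(np.percentile(ang,[10,50,90]),3),'rmax',r[a].max() if a.any() else 0,'y',np.median(q[:,1]))
E
python3 - <<'E'
from h import *
c=cam('side'); b=ball((313.7,181),c)*1000; print('ball',b,'ang',np.arctan2(b[2]-50,b[0]+109),'r',np.hypot(b[2]-50,b[0]+109)); auto(c)
th=1.0
S=np.array([110-150.5*np.cos(th-.079),110+150.5*np.sin(th-.079)]); d=np.array([-np.cos(th),np.sin(th)]); n=np.array([-np.sin(th),-np.cos(th)])
for a in (.95,.977,1.0,1.02): B=np.array([-109+200*np.cos(a),50+200*np.sin(a)]); print(a,'ahead',(B-S)@d,'below',(B-S)@n)
m=mask(c,(20,120,80),(35,255,255));v,u=np.nonzero(m); p=(pts(c,np.c_[u,v])-U)@np.c_[ex,ey,ez]*1000
k=(p[:,1]<-110)&(p[:,1]>-230)&(p[:,2]>130)&(np.hypot(p[:,0]-110,p[:,2]-110)<200); q=p[k]
x=(q[:,[0,2]]-S); print('yellow ahead pct',np.percentile(x@d,[2,10,50,90,98]),'below',np.percentile(x@n,[2,10,50,90,98]))
E
```

```text
ball [  22.63755846 -186.          199.93819295] ang 0.8503005250403277 r 199.52420530033876
shaft/ball 120 ang [0.841 0.873 1.815] rmax 211.8244548968124 y -189.03768393410712
0.95 ahead -8.156496781753711 below 19.031204227259003
0.977 ahead -3.167708332221033 below 21.097654899028264
1.0 ahead 1.0367042574173773 below 22.963661862896533
1.02 ahead 4.657006171648997 below 24.664508923507423
yellow ahead pct [-24.80051088 -10.14502215  16.02622091  20.25001947  22.26495304] below [-17.20290896 -14.2520864   -4.99145702  18.28687916  23.20336617]
```

The rod is really at 0.85 rad, so the grip sits about 13 mm towards the fingertips with a steady offset of about 0.14 rad. The last move tracked properly, so the same step again should bring the ball to the wall.

Request:
servo_tool(series="1 0.001 0 -0.003 0 0 0;1 0.0023 0 -0.006 0 0 0;1 0.004 0 -0.009 0 0 0;1 0.006 0 -0.0118 0 0 0;1 0.006 0 -0.0118 0 0 0")

```text
time_s: 22.7
eef_pos: [0.5518, -0.1845, 0.103]
eef_rot: [0.25, 0.066, 0.966, -0.014]
wrist_force: [-11.2, 1.1, -12.9]
opening: 0.136
grasp_force: 61.1
```

```bash
python3 - <<'E'
from h import *
show(); rod_est(); s=meas(); auto(s)
m=mask(s,(0,130,60),(8,255,255)); v,u=np.nonzero(m); p=(pts(s,np.c_[u,v])-U)@np.c_[ex,ey,ez]*1000
k=(p[:,0]<20)&(p[:,0]>-110)&(abs(p[:,1]+188)<20)&(p[:,2]>60)&(p[:,2]<180);q=p[k]; print('sleeve ang',k.sum(),np.percentile(np.arctan2(q[:,2]-50,q[:,0]+109),[10,50,90]),np.percentile(np.hypot(q[:,2]-50,q[:,0]+109),[5,95]))
E
```

```text
{'time_s': 22.7, 'q': [-0.679, 0.064, 2.096, 0.474, 0.595, -2.457], 'eef_pos': [0.552, -0.184, 0.103], 'eef_rot': [0.25, 0.066, 0.966, -0.014], 'wrist_force': [-11.242, 1.111, -12.949], 'opening': 0.136, 'grasp_force': 61.096}
rod grasp [-0.0754 -0.1842  0.1328] angle 1.1855202332996986 r 0.08933365265836611
bar 73 theta 0.9955 r 276.357546726541
sock yellow 224 [  15. -183.  241.] th 0.951
rod 135 ang 0.9812 len 207.0 time 22.75
shaft/ball 99 ang [0.937 0.978 1.705] rmax 206.7231322086771 y -187.9190702969689
sleeve ang 34 [0.95261382 0.98002136 1.07508684] [ 60.33045981 116.62796293]
```

The rod is at about 0.975 and the hood at 0.995, with the ball under the socket between lip and wall. I'll hold it there while the hood sinks.

Request:
servo_tool(series="1 0 0 0 0 0 0;1 0 0 0 0 0 0;1 0 0 0 0 0 0;1 0 0 0 0 0 0;1 0 0 0 0 0 0;1 0 0 0 0 0 0;1 0 0 0 0 0 0;1 0 0 0 0 0 0;1 0 0 0 0 0 0;1 0 0 0 0 0 0;1 0 0 0 0 0 0;1 0 0 0 0 0 0")

```text
time_s: 23.75
eef_pos: [0.5521, -0.1845, 0.1029]
eef_rot: [0.25, 0.066, 0.966, -0.014]
wrist_force: [-10.6, 0.8, -12.8]
opening: 0.139
grasp_force: 60.9
```

```bash
cat >> h.py <<'E'
def full():
    show(); s=meas(); auto(s)
    m=mask(s,(0,130,60),(8,255,255)); v,u=np.nonzero(m); p=(pts(s,np.c_[u,v])-U)@np.c_[ex,ey,ez]*1000
    k=(p[:,0]<20)&(p[:,0]>-110)&(abs(p[:,1]+188)<20)&(p[:,2]>60)&(p[:,2]<180);q=p[k]; print('sleeve ang',k.sum(),np.percentile(np.arctan2(q[:,2]-50,q[:,0]+109),[10,50,90]))
    return s
E
python3 -c "from h import *; full()"
```

```text
{'time_s': 23.75, 'q': [-0.678, 0.065, 2.095, 0.474, 0.595, -2.457], 'eef_pos': [0.552, -0.185, 0.103], 'eef_rot': [0.25, 0.066, 0.966, -0.014], 'wrist_force': [-10.569, 0.824, -12.846], 'opening': 0.139, 'grasp_force': 60.945}
bar 72 theta 0.9826 r 276.1681641231013
sock yellow 223 [  13. -184.  239.] th 0.935
rod 134 ang 0.9808 len 211.0 time 23.8
shaft/ball 100 ang [0.939 0.973 1.702] rmax 211.55682254990944 y -188.92877288642248
sleeve ang 35 [0.94567853 1.00470529 1.08061616]
```

Request:
servo_tool(series="1 0 0 0 0 0 0;1 0 0 0 0 0 0;1 0 0 0 0 0 0;1 0 0 0 0 0 0;1 0 0 0 0 0 0;1 0 0 0 0 0 0;1 0 0 0 0 0 0;1 0 0 0 0 0 0;1 0 0 0 0 0 0;1 0 0 0 0 0 0;1 0 0 0 0 0 0;1 0 0 0 0 0 0")

```text
time_s: 24.8
eef_pos: [0.5521, -0.1845, 0.1029]
eef_rot: [0.25, 0.066, 0.966, -0.014]
wrist_force: [-9.9, -0.1, -13.5]
opening: 0.135
grasp_force: 60.9
```

Request:
servo_tool(series="1 0 0 0 0 0 0;1 0 0 0 0 0 0;1 0 0 0 0 0 0;1 0 0 0 0 0 0;1 0 0 0 0 0 0;1 0 0 0 0 0 0;1 0 0 0 0 0 0;1 0 0 0 0 0 0;1 0 0 0 0 0 0;1 0 0 0 0 0 0;1 0 0 0 0 0 0;1 0 0 0 0 0 0")

```text
time_s: 25.8
eef_pos: [0.5521, -0.1845, 0.1029]
eef_rot: [0.25, 0.066, 0.966, -0.014]
wrist_force: [-9.6, 0.1, -13.2]
opening: 0.131
grasp_force: 60.9
```

Request:
servo_tool(series="1 0 0 0 0 0 0;1 0 0 0 0 0 0;1 0 0 0 0 0 0;1 0 0 0 0 0 0;1 0 0 0 0 0 0;1 0 0 0 0 0 0;1 0 0 0 0 0 0;1 0 0 0 0 0 0;1 0 0 0 0 0 0;1 0 0 0 0 0 0;1 0 0 0 0 0 0;1 0 0 0 0 0 0")

```text
time_s: 26.8
eef_pos: [0.5521, -0.1845, 0.1029]
eef_rot: [0.25, 0.066, 0.966, -0.014]
wrist_force: [-9.7, 1.0, -12.6]
opening: 0.136
grasp_force: 60.9
```

```bash
python3 -c "from h import *; full()"
```

```text
{'time_s': 26.8, 'q': [-0.678, 0.065, 2.095, 0.474, 0.595, -2.457], 'eef_pos': [0.552, -0.184, 0.103], 'eef_rot': [0.25, 0.066, 0.966, -0.014], 'wrist_force': [-9.67, 1.021, -12.567], 'opening': 0.136, 'grasp_force': 60.944}
bar 7 theta 0.9388 r 275.1626922386905
sock yellow 226 [   7. -182.  234.] th 0.889
rod 121 ang 0.9771 len 205.0 time 26.85
shaft/ball 86 ang [0.932 0.966 1.725] rmax 206.10688044619377 y -188.17334370956956
sleeve ang 35 [0.94530607 0.99725095 1.05103997]
```

Request:
servo_tool(series="1 0 0 0 0 0 0;1 0 0 0 0 0 0;1 0 0 0 0 0 0;1 0 0 0 0 0 0;1 0 0 0 0 0 0;1 0 0 0 0 0 0;1 0 0 0 0 0 0;1 0 0 0 0 0 0;1 0 0 0 0 0 0;1 0 0 0 0 0 0;1 0 0 0 0 0 0;1 0 0 0 0 0 0")

```text
time_s: 27.85
eef_pos: [0.5521, -0.1845, 0.1029]
eef_rot: [0.25, 0.066, 0.966, -0.014]
wrist_force: [-8.9, 1.0, -13.4]
opening: 0.131
grasp_force: 60.9
```

Request:
servo_tool(series="1 0 0 0 0 0 0;1 0 0 0 0 0 0;1 0 0 0 0 0 0;1 0 0 0 0 0 0;1 0 0 0 0 0 0;1 0 0 0 0 0 0;1 0 0 0 0 0 0;1 0 0 0 0 0 0;1 0 0 0 0 0 0;1 0 0 0 0 0 0;1 0 0 0 0 0 0;1 0 0 0 0 0 0")

```text
time_s: 28.85
eef_pos: [0.5521, -0.1845, 0.1028]
eef_rot: [0.25, 0.066, 0.966, -0.014]
wrist_force: [-10.2, 1.3, -12.3]
opening: 0.135
grasp_force: 60.9
```

Request:
servo_tool(series="1 0 0 0 0 0 0;1 0 0 0 0 0 0;1 0 0 0 0 0 0;1 0 0 0 0 0 0;1 0 0 0 0 0 0;1 0 0 0 0 0 0;1 0 0 0 0 0 0;1 0 0 0 0 0 0;1 0 0 0 0 0 0;1 0 0 0 0 0 0;1 0 0 0 0 0 0;1 0 0 0 0 0 0")

```text
time_s: 29.85
eef_pos: [0.5521, -0.1845, 0.1029]
eef_rot: [0.25, 0.066, 0.966, -0.014]
wrist_force: [-10.5, 0.1, -12.7]
opening: 0.131
grasp_force: 60.9
```

```bash
python3 -c "from h import *; full()"
```

```text
{'time_s': 29.85, 'q': [-0.678, 0.065, 2.095, 0.474, 0.595, -2.457], 'eef_pos': [0.552, -0.184, 0.103], 'eef_rot': [0.25, 0.066, 0.966, -0.014], 'wrist_force': [-10.492, 0.13, -12.717], 'opening': 0.131, 'grasp_force': 60.935}
bar 5 theta 0.9166 r 275.57362989765386
sock yellow 224 [   4. -182.  233.] th 0.871
rod 118 ang 0.9799 len 205.0 time 29.9
shaft/ball 81 ang [0.937 0.968 1.686] rmax 208.06223025836698 y -188.14221799655954
sleeve ang 35 [0.95194442 1.00650229 1.06837469]
```

Request:
servo_tool(series="1 0 0 0 0 0 0;1 0 0 0 0 0 0;1 0 0 0 0 0 0;1 0 0 0 0 0 0;1 0 0 0 0 0 0;1 0 0 0 0 0 0;1 0 0 0 0 0 0;1 0 0 0 0 0 0;1 0 0 0 0 0 0;1 0 0 0 0 0 0;1 0 0 0 0 0 0;1 0 0 0 0 0 0")

```text
time_s: 30.9
eef_pos: [0.5521, -0.1845, 0.1029]
eef_rot: [0.25, 0.066, 0.966, -0.014]
wrist_force: [-10.3, 0.0, -13.1]
opening: 0.133
grasp_force: 60.9
```

Request:
servo_tool(series="1 0 0 0 0 0 0;1 0 0 0 0 0 0;1 0 0 0 0 0 0;1 0 0 0 0 0 0;1 0 0 0 0 0 0;1 0 0 0 0 0 0;1 0 0 0 0 0 0;1 0 0 0 0 0 0;1 0 0 0 0 0 0;1 0 0 0 0 0 0;1 0 0 0 0 0 0;1 0 0 0 0 0 0")

```text
time_s: 31.9
eef_pos: [0.5521, -0.1846, 0.1029]
eef_rot: [0.25, 0.066, 0.966, -0.014]
wrist_force: [-10.7, 1.7, -13.0]
opening: 0.133
grasp_force: 60.9
```

```bash
python3 - <<'E'
from h import *
s=full()
for th in(.9,.916,.93):
  S=np.array([110-150.5*np.cos(th-.079),110+150.5*np.sin(th-.079)]); d=np.array([-np.cos(th),np.sin(th)]); n=np.array([-np.sin(th),-np.cos(th)])
  for a in (.94,.96,.977,1.0): B=np.array([-109+200*np.cos(a),50+200*np.sin(a)]); print(th,a,'ahead %.1f below %.1f'%((B-S)@d,(B-S)@n))
b=cv2.resize(s['img'][120:220,270:350],None,fx=6,fy=6,interpolation=cv2.INTER_CUBIC)
cv2.imwrite('pics/j.png',b[:,:,::-1])
E
```

```text
{'time_s': 31.9, 'q': [-0.678, 0.065, 2.095, 0.474, 0.595, -2.457], 'eef_pos': [0.552, -0.185, 0.103], 'eef_rot': [0.25, 0.066, 0.966, -0.014], 'wrist_force': [-10.684, 1.679, -13.038], 'opening': 0.133, 'grasp_force': 60.935}
bar 4 theta 0.9178 r 273.7666015774603
sock yellow 224 [   4. -181.  233.] th 0.872
rod 127 ang 0.9757 len 211.0 time 31.95
shaft/ball 85 ang [0.937 0.968 1.72 ] rmax 209.3100821077642 y -188.39419328774832
sleeve ang 35 [0.92007139 0.99131368 1.06955738]
0.9 0.94 ahead -7.7 below 4.2
0.9 0.96 ahead -3.9 below 5.3
0.9 0.977 ahead -0.6 below 6.3
0.9 1.0 ahead 3.8 below 7.7
0.916 0.94 ahead -8.0 below 6.4
0.916 0.96 ahead -4.2 below 7.6
0.916 0.977 ahead -0.9 below 8.7
0.916 1.0 ahead 3.4 below 10.2
0.93 0.94 ahead -8.3 below 8.4
0.93 0.96 ahead -4.4 below 9.7
0.93 0.977 ahead -1.2 below 10.7
0.93 1.0 ahead 3.1 below 12.3
```

View pics/j.png

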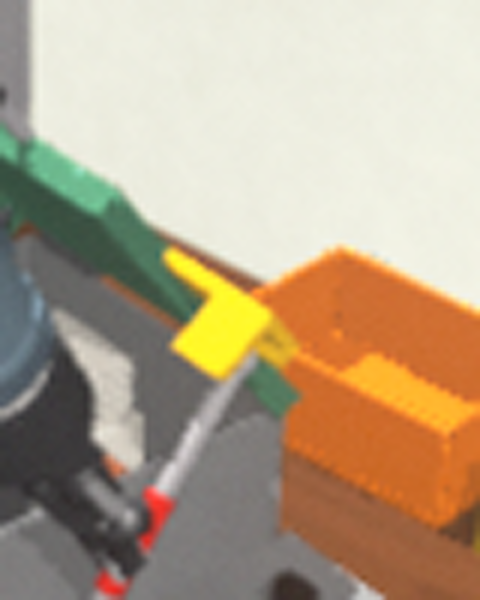

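The hood has stopped at 0.917. Allowing for the depth bias of about +0.025, the rod is really at about 0.943, so the rear lip has caught the ball. The picture agrees: the rod enters the socket at (245,365), towards the rear. I'll swing it forward a little more.

Request:
servo_tool(series="1 0.001 0 -0.002 0 0 0;1 0.0015 0 -0.0035 0 0 0;1 0.002 0 -0.0045 0 0 0;1 0.002 0 -0.0045 0 0 0;1 0.002 0 -0.0045 0 0 0;1 0.002 0 -0.0045 0 0 0")

```text
time_s: 32.45
eef_pos: [0.5481, -0.1839, 0.1055]
eef_rot: [0.25, 0.066, 0.966, -0.014]
wrist_force: [-7.1, -2.0, -19.8]
opening: 0.131
grasp_force: 61.8
```

```bash
python3 -c "from h import *; full()"
```

```text
{'time_s': 32.45, 'q': [-0.683, 0.051, 2.103, 0.472, 0.602, -2.458], 'eef_pos': [0.548, -0.184, 0.105], 'eef_rot': [0.25, 0.066, 0.966, -0.014], 'wrist_force': [-7.149, -1.957, -19.806], 'opening': 0.131, 'grasp_force': 61.806}
bar 8 theta 0.9141 r 275.8227624034601
sock yellow 226 [   3. -183.  232.] th 0.862
rod 105 ang 1.0364 len 205.0 time 32.5
shaft/ball 73 ang [0.999 1.03  1.731] rmax 211.10683495979148 y -188.23310061822718
sleeve ang 28 [0.99099891 1.04797343 1.10665404]
```

Request:
servo_tool(series="1 0 0 0 0 0 0;1 0 0 0 0 0 0;1 0 0 0 0 0 0;1 0 0 0 0 0 0;1 0 0 0 0 0 0;1 0 0 0 0 0 0;1 0 0 0 0 0 0;1 0 0 0 0 0 0;1 0 0 0 0 0 0;1 0 0 0 0 0 0;1 0 0 0 0 0 0;1 0 0 0 0 0 0")

```text
time_s: 33.5
eef_pos: [0.5482, -0.1839, 0.1055]
eef_rot: [0.25, 0.066, 0.966, -0.014]
wrist_force: [-7.8, -2.3, -18.8]
opening: 0.135
grasp_force: 61.7
```

```bash
python3 -c "from h import *; full()"
```

```text
{'time_s': 33.5, 'q': [-0.683, 0.051, 2.103, 0.472, 0.602, -2.458], 'eef_pos': [0.548, -0.184, 0.105], 'eef_rot': [0.25, 0.066, 0.966, -0.014], 'wrist_force': [-7.833, -2.348, -18.803], 'opening': 0.135, 'grasp_force': 61.695}
bar 6 theta 0.9071 r 273.66476550650003
sock yellow 229 [   3. -183.  232.] th 0.854
rod 103 ang 1.0346 len 205.0 time 33.55
shaft/ball 72 ang [0.999 1.029 1.738] rmax 210.95979889091743 y -188.1342421130811
sleeve ang 29 [0.99634503 1.04729286 1.15472853]
```

Request:
servo_tool(series="1 -0.0004 0 0.001 0 0 0;1 -0.0004 0 0.001 0 0 0;1 -0.0004 0 0.001 0 0 0;1 -0.0004 0 0.001 0 0 0;1 -0.0004 0 0.001 0 0 0;1 -0.0004 0 0.001 0 0 0;1 -0.0004 0 0.001 0 0 0;1 -0.0004 0 0.001 0 0 0;1 -0.0004 0 0.001 0 0 0;1 -0.0004 0 0.001 0 0 0;1 -0.0004 0 0.001 0 0 0;1 -0.0004 0 0.001 0 0 0")

```text
time_s: 34.55
eef_pos: [0.549, -0.1841, 0.1049]
eef_rot: [0.25, 0.066, 0.966, -0.014]
wrist_force: [-9.6, -0.7, -17.9]
opening: 0.134
grasp_force: 61.5
```

Request:
servo_tool(series="1 0 0 0 0 0 0;1 0 0 0 0 0 0;1 0 0 0 0 0 0;1 0 0 0 0 0 0;1 0 0 0 0 0 0;1 0 0 0 0 0 0;1 0 0 0 0 0 0;1 0 0 0 0 0 0;1 0 0 0 0 0 0;1 0 0 0 0 0 0;1 0 0 0 0 0 0;1 0 0 0 0 0 0")

```text
time_s: 35.55
eef_pos: [0.549, -0.184, 0.1049]
eef_rot: [0.25, 0.066, 0.966, -0.014]
wrist_force: [-10.7, -1.2, -17.7]
opening: 0.136
grasp_force: 61.5
```

```bash
python3 -c "from h import *; full()"
```

```text
{'time_s': 35.55, 'q': [-0.682, 0.054, 2.101, 0.473, 0.6, -2.458], 'eef_pos': [0.549, -0.184, 0.105], 'eef_rot': [0.25, 0.066, 0.966, -0.014], 'wrist_force': [-10.73, -1.232, -17.734], 'opening': 0.136, 'grasp_force': 61.526}
bar 3 theta 0.8714 r 272.48785570753785
sock yellow 223 [  -3. -184.  228.] th 0.814
rod 98 ang 1.041 len 209.0 time 35.6
shaft/ball 63 ang [0.984 1.027 1.73 ] rmax 209.20380209944952 y -188.79874407242505
sleeve ang 32 [0.97552572 1.0256205  1.11192565]
```

Request:
servo_tool(series="1 0 0 0 0 0 0;1 0 0 0 0 0 0;1 0 0 0 0 0 0;1 0 0 0 0 0 0;1 0 0 0 0 0 0;1 0 0 0 0 0 0;1 0 0 0 0 0 0;1 0 0 0 0 0 0;1 0 0 0 0 0 0;1 0 0 0 0 0 0;1 0 0 0 0 0 0;1 0 0 0 0 0 0")

```text
time_s: 36.6
eef_pos: [0.549, -0.1841, 0.1049]
eef_rot: [0.25, 0.066, 0.966, -0.014]
wrist_force: [-11.1, -1.1, -16.5]
opening: 0.138
grasp_force: 61.6
```

Request:
servo_tool(series="1 0 0 0 0 0 0;1 0 0 0 0 0 0;1 0 0 0 0 0 0;1 0 0 0 0 0 0;1 0 0 0 0 0 0;1 0 0 0 0 0 0;1 0 0 0 0 0 0;1 0 0 0 0 0 0;1 0 0 0 0 0 0;1 0 0 0 0 0 0;1 0 0 0 0 0 0;1 0 0 0 0 0 0")

```text
time_s: 37.6
eef_pos: [0.549, -0.1841, 0.1049]
eef_rot: [0.25, 0.066, 0.966, -0.014]
wrist_force: [-10.7, -0.1, -17.2]
opening: 0.132
grasp_force: 61.6
```

```bash
python3 -c "from h import *; full()"
```

```text
{'time_s': 37.6, 'q': [-0.682, 0.054, 2.101, 0.473, 0.601, -2.458], 'eef_pos': [0.549, -0.184, 0.105], 'eef_rot': [0.25, 0.066, 0.966, -0.014], 'wrist_force': [-10.708, -0.109, -17.221], 'opening': 0.132, 'grasp_force': 61.553}
bar 1 theta 0.8598 r 277.2132738394022
sock yellow 224 [  -5. -183.  226.] th 0.796
rod 93 ang 1.0379 len 208.0 time 37.65
shaft/ball 60 ang [0.994 1.03  1.739] rmax 211.9464631126762 y -189.84183135985904
sleeve ang 32 [0.97374632 1.03551817 1.14646484]
```

Request:
servo_tool(series="1 0 0 0 0 0 0;1 0 0 0 0 0 0;1 0 0 0 0 0 0;1 0 0 0 0 0 0;1 0 0 0 0 0 0;1 0 0 0 0 0 0;1 0 0 0 0 0 0;1 0 0 0 0 0 0;1 0 0 0 0 0 0;1 0 0 0 0 0 0;1 0 0 0 0 0 0;1 0 0 0 0 0 0")

```text
time_s: 38.65
eef_pos: [0.5489, -0.184, 0.1049]
eef_rot: [0.25, 0.066, 0.966, -0.014]
wrist_force: [-11.1, 0.1, -16.3]
opening: 0.136
grasp_force: 61.6
```

Request:
servo_tool(series="1 0 0 0 0 0 0;1 0 0 0 0 0 0;1 0 0 0 0 0 0;1 0 0 0 0 0 0;1 0 0 0 0 0 0;1 0 0 0 0 0 0;1 0 0 0 0 0 0;1 0 0 0 0 0 0")

```text
time_s: 39.32
eef_pos: [0.549, -0.1841, 0.1049]
eef_rot: [0.25, 0.066, 0.966, -0.014]
wrist_force: [-10.3, -0.5, -17.2]
opening: 0.138
grasp_force: 61.6
```

```bash
python3 - <<'E'
from h import *
full(); c=cam('top'); m=mask(c,(20,120,80),(35,255,255))
v,u=np.nonzero(m); p=(pts(c,np.c_[u,v])-U)@np.c_[ex,ey,ez]*1000
k=(p[:,1]<-110)&(p[:,1]>-230)&(p[:,2]>150)&(p[:,2]<300); print('top sock',k.sum(),np.median(p[k],0),'th',np.median(np.arctan2(p[k][:,2]-110,110-p[k][:,0])))
E
```

```text
{'time_s': 39.317, 'q': [-0.682, 0.054, 2.101, 0.473, 0.6, -2.458], 'eef_pos': [0.549, -0.184, 0.105], 'eef_rot': [0.25, 0.066, 0.966, -0.014], 'wrist_force': [-10.293, -0.52, -17.212], 'opening': 0.138, 'grasp_force': 61.554}
bar 1 theta 0.8622 r 272.0399049926385
sock yellow 225 [  -4. -183.  225.] th 0.796
rod 94 ang 1.0304 len 209.0 time 39.3667
shaft/ball 61 ang [0.991 1.028 1.743] rmax 210.36724130868373 y -190.27415889180367
sleeve ang 33 [0.99455903 1.04188081 1.12098327]
top sock 364 [   4.77765901 -175.47133237  227.61826526] th 0.8797536073172141
```

The hood has come to rest on the ball. Now I'll open the gripper and retreat along the tool axis.

Request:
servo_tool(series="0.4 0 0 0 0 0 0;0.2 0 0 0 0 0 0;0 0 0 0 0 0 0;-0.1 0 0 0 0 0 0;-0.1 0 0 0 0 0 0;-0.1 0 0 0 0 0 0")

```text
time_s: 39.92
eef_pos: [0.5533, -0.1861, 0.1099]
eef_rot: [0.255, 0.066, 0.965, -0.016]
wrist_force: [-0.5, -0.6, -0.3]
opening: 0.553
grasp_force: 0.0
```

```bash
python3 -c "from h import *; full()"
```

```text
{'time_s': 39.917, 'q': [-0.681, 0.051, 2.096, 0.477, 0.598, -2.458], 'eef_pos': [0.553, -0.186, 0.11], 'eef_rot': [0.255, 0.066, 0.965, -0.016], 'wrist_force': [-0.476, -0.64, -0.336], 'opening': 0.553, 'grasp_force': 0.0}
bar 0 theta nan r nan
sock yellow 224 [  -5. -184.  225.] th 0.796
rod 83 ang 1.0302 len 209.0 time 39.9667
shaft/ball 61 ang [0.984 1.032 1.719] rmax 208.6005879378732 y -188.7677533728294
sleeve ang 28 [1.02399888 1.08378283 1.13207377]
  return _methods._mean(a, axis=axis, dtype=dtype,
  ret = ret.dtype.type(ret / rcount)
```

Request:
servo_tool(series="-0.1 0 0 -0.015 0 0 0;-0.1 0 0 -0.03 0 0 0;-0.1 0 0 -0.045 0 0 0;-0.1 0 0 -0.06 0 0 0;-0.1 0 0 -0.075 0 0 0;-0.1 0 0 -0.09 0 0 0;-0.1 0 0 -0.1 0 0 0;-0.1 0 0 -0.1 0 0 0;-0.1 0 0 -0.1 0 0 0;-0.1 0 0 -0.1 0 0 0;-0.1 0 0 -0.1 0 0 0;-0.1 0 0 -0.1 0 0 0")

```text
time_s: 40.97
eef_pos: [0.5035, -0.1789, 0.1948]
eef_rot: [0.253, 0.066, 0.965, -0.014]
wrist_force: [0.0, -0.9, 0.0]
opening: 0.55
grasp_force: 0.0
```

```bash
python3 -W ignore -c "
from h import *
s=full()
m=mask(s,(20,120,80),(35,255,255));v,u=np.nonzero(m);p=(pts(s,np.c_[u,v])-U)@np.c_[ex,ey,ez]*1000"
```

```text
{'time_s': 40.967, 'q': [-0.752, -0.222, 2.142, 0.398, 0.835, -2.397], 'eef_pos': [0.504, -0.179, 0.195], 'eef_rot': [0.253, 0.066, 0.965, -0.014], 'wrist_force': [0.039, -0.883, 0.0], 'opening': 0.55, 'grasp_force': 0.0}
bar 30 theta 0.8505 r 277.14687283499813
sock yellow 224 [  -5. -182.  225.] th 0.796
rod 54 ang 1.0107 len 171.0 time 41.0167
shaft/ball 36 ang [0.978 1.007 1.03 ] rmax 172.79828756604627 y -186.19630366632646
sleeve ang 91 [0.99045565 1.05782658 1.11364291]
```

The hood is steady at about 0.855 rad (socket reading unchanged at 0.796), and the robot is clear with no wrist force.

```bash
python3 -c "from h import *; print(ctrl.hand_in())"
```

```text
the job is handed in; nothing more can be done
None
```

The job is handed in: by my last camera readings, the rod alone holds the hood at about 0.855 rad and the arm is clear; hand-in returned no verdict, and the fingertips proved to sit about 40 mm farther back along the tool than the interface text says, which I corrected for.

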